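Turn the long tea tin over onto the empty stand

TASK

The long flat tea tin lies lid-up in one of the two sloping wooden stands, and its wooden lid is only loosely pushed in. Pinch it shut between lid and bottom, turn it over, and lay it lid-down in the V of the other, empty stand, so that the tea inside is loosened; let it go there. The lid must not come off on the way, and the square caddy must be left standing where it is.

Things in the scene. Friction and masses are not known exactly. Their poses are not given: they have to be found in the camera images.
- tin_mid (a point): Centre of the closed long steel tin: 62 (x) by 130 (y) by 45 mm (z, bottom to lid top), z out through the lid, 0.26-0.41 kg. Starts in a stand like stand_b, tipped 45 deg, y level, lid up and away from the robot, bottom on the V's near face. The stand holds only its ends: 90 mm mid-length is free for a finger over the lid and one behind the bottom, entering along tin +x (forward and down).
- lid_mid (a point): Centre of the lid's outer face. Loose wooden plate 61 by 129 by 7 mm (x, y, z) with a plug 9 mm deep, 1.5 mm free all round in the tin's mouth; only its weight keeps it in. z points out of the tin; shut, this point lies 22.5 mm along the tin's z from tin_mid.
- stand_b_seat (a point): Empty fixed stand: wooden foot 130 (x) by 150 (y) by 12 mm; at y = +-53 mm a post with two wooden arms 14 mm wide, 66 long, forming an upward 90 deg V along y, faces at 45 deg; free between. x points away from the robot, z up. This point is 123 mm above the counter, 38 above the V's bottom. With lid or bottom on the near face, the seated tin's centre is 6 mm to -x of it.
- caddy_mid (a point): Centre of the square upright steel caddy with a wooden lid and knob, 80 by 80 by 110 mm (knob 16 mm more): a bystander, to be left alone.
There are look-alikes about, which are no part of the job. There is more than one size of the part that bears lid_mid; the job needs the smallest.

How it is judged (in metres and radians):
At the end, for the whole second after the job is handed in: The long tin lies in the V of the stand that was empty: its centre within 20 mm of the seat point, its long way along the stand within 11 degrees, its lid facing down at 45 degrees (within 13), the lid shut to within about 5 mm and 10 degrees (distance between tin_mid and stand_b_seat below 0.02 m and angle between tin_mid's own z axis and vertical between 2.12 and 2.59 rad and angle between the y axis of tin_mid and the y axis of stand_b_seat, either way round below 0.2 rad and distance between lid_mid and tin_mid below 0.028 m and angle between the z axis of lid_mid and the z axis of tin_mid, either way round below 0.17 rad); the robot touches nothing.
It fails at once if the lid comes off the tin (more than about 10 mm out) (distance between lid_mid and tin_mid above 0.034 m).
It fails at once if the square caddy is knocked over or shifted by more than 30 mm (distance of caddy_mid from where it was at the start of the episode above 0.03 m or angle between caddy_mid's own z axis and vertical above 0.3 rad).
It also fails if it takes over 38 s, if anything falls off the work surface, if the arm or the gripper's body presses on something with over 40 N, if the wrist force passes 120 N, or if a joint passes its speed limit or range.

ROBOT

A 6-joint arm with a two-finger parallel gripper is mounted at the origin on the work surface. World frame = base frame: x ahead of the robot, y to its left, z up, the work surface at z = 0. Lengths are in mm, angles in rad, forces in N, time in s.
With the tool pointing down it reaches from about 350 to 875 mm from the base axis. Payload 4.2 kg.
Tool frame: the origin (TCP) lies at the very end of the fingers, on their centre line; the grasp point (between the pads) lies 19 mm behind it (arm.pinch_z is the distance from the TCP to the grasp point, in mm); x points along the fingers, y is the direction in which the jaws open and shut, and the axes are right-handed (so a half turn about x gives the same grasp; the last joint's range is limited). The gripper opens to 85 mm and grips with 20 to 120 N. Pads are 22 mm wide; open, the fingers measure 114 mm over their backs; the gripper's body (76 mm by 85 mm) begins 54 mm behind the grasp point. The pads swing forward as they close: fully open they stand 13 mm farther back than shut.
Start: joints at [-0.892, 0.385, 0.008, 0, -1.194, -0.259], TCP at [254.749, -570.703, 231.312] pointing down, gripper open.
Joint ranges: [-3.14, 3.14], [-1.21, 2.06], [-1.07, 1.41], [-3.16, 2.05], [-2.99, -0.16], [-3.1, 3.1]. Speed limits (rad/s): [2.79, 2.79, 3.14, 3.14, 3.14, 3.14].

INTERFACE

Orientations are given as a unit quaternion [x, y, z, w].
In Python, from bench import arm gives the robot as it stands.
- The arm moves only by the tool drive_tool, never from a script. Its argument "motion" is a list of rows, each a list of 4 numbers: the shift along the tool's x, y, z in mm, then the turn about the tool's x in degrees. In form: [[dx, dy, dz, spin], ...]. A call has 1 to 10 rows; each row shifts and turns the commanded pose from where the row before left it, along the tool's axes as they then stand; what a row does not reach is not made up. A row lasts 1/12 s, in which the tool goes at most 41.7 mm and 7.16 degrees, less where a joint would pass 70% of its speed; a pose out of reach is approached as far as the arm can. A call with a gripper value outside its range is refused whole. "grip" is the finger opening in mm, from 0 to 85.4, set as the call begins (left out, the last holds). The fingers move at their own pace and stop on an object; the grip force is fixed at half the most. Time passes only in rows, so rows that do not move let the fingers close. It gives the time, the measured TCP pose, the force and the opening at its end, in the units of the state.
- arm.read_state(): the state, without advancing time (a new reading comes with each control period).
- arm.get_image(name): name is "side" or "top"; returns the picture (480x640x3 uint8, red, green, blue); there is no depth.
- arm.calibration(name): a dict with "K" (3x3 intrinsics, pixels), "distortion" ([k1, k2, p1, p2, k3] as OpenCV has them; the pictures are not rectified), "eye" and "attitude" of the camera in the world. Camera axes: x right, y up, looking along -z (the intrinsics and any distortion apply to the point x, -y, -z); pixel columns grow to the right and rows downward; lengths in mm; the calibration is good to about 2 mm. A picture is of the moment at which its call begins. calibration takes no time and is no camera call.
- arm.job_done(): hands the job in, once; it reports no verdict.
The state is a dict: "clock": time; "joints": joint angles; "joint_vel": joint speeds; "joint_efforts": joint torques, N m; "position": TCP position; "ee_rot": TCP orientation; "contact_force": force on the tool from outside, world axes, zero at the start; "wrist_torque": the same for the moment, N m; "gripper_width": finger opening in mm.
Only numpy, scipy, OpenCV 4.12 (cv2) and the standard library are available. Lean on these libraries where they do the work, as an engineer would, in place of code of your own. Each camera call takes 0.05 s, during which the arm holds its last target. There are 200 camera calls.

## Working session

There is one attempt and no reset: what is moved stays moved. The work goes in short steps, Python scripts to look and compute and a tool call to move; the robot and the scene stay as the last step left them, time stands still between calls to the robot, and variables do not carry over. Pictures are saved under pics/ and viewed, about 8 in all and at most 12, crops included, and the job is handed in when it is done.

Besides the shell and the picture viewer there is one more tool, called after "Call:" by a JSON object that holds its "fn" and its "kwargs", one argument or row to a line. drive_tool: Moves the arm, as the interface text tells. Its arguments: {"type":"object","properties":{"motion":{"type":"array"},"grip":{"type":"number"}},"required":["motion"]}

```bash
mkdir -p pics; ls; python3 - <<'E'
from bench import arm
import cv2
for n in("side","top"):
    im=arm.get_image(n); cv2.imwrite(f"pics/{n}0.png",im[:,:,::-1]); c=arm.calibration(n); print(n,c)
s=arm.read_state(); print(s)
E
```

```text
pics
side {'K': array([[566.95798921,   0.        , 323.13850988],
       [  0.        , 566.95798921, 239.26561021],
       [  0.        ,   0.        ,   1.        ]]), 'distortion': array([0.05570898, 0.        , 0.        , 0.        , 0.        ]), 'eye': array([514.55246812, 746.25389396, 882.93744712]), 'attitude': array([-0.00720286,  0.37103315,  0.92821116, -0.02658141])}
top {'K': array([[456.76449358,   0.        , 319.47888603],
       [  0.        , 456.76449358, 241.50440758],
       [  0.        ,   0.        ,   1.        ]]), 'distortion': array([-0.01193185,  0.        ,  0.        ,  0.        ,  0.        ]), 'eye': array([418.57132233,   8.98905271, 914.66128334]), 'attitude': array([-0.06981232,  0.07842128,  0.7406725 , -0.66361177])}
{'clock': 0.1, 'joints': array([-8.92424551e-01,  3.85484567e-01,  6.73800387e-03, -4.20686961e-04,
       -1.19398143e+00, -2.58608206e-01]), 'joint_vel': array([-0.0002959 , -0.00318785,  0.00197214,  0.00308241,  0.0004154 ,
        0.00021703]), 'joint_efforts': array([-4.03787435e-04, -3.93320060e+01,  1.88929957e+01,  4.19793963e+00,
       -2.61970032e-03,  7.63117441e-06]), 'position': array([ 254.51721504, -570.25433158,  230.3205408 ]), 'ee_rot': array([-0.14659614,  0.69178583,  0.14793971,  0.69141578]), 'contact_force': array([0.10700311, 0.02599826, 0.62205799]), 'wrist_torque': array([ 0.02017806,  0.0031916 , -0.00227722]), 'gripper_width': 85.53766935493803}
```

View pics/side0.png

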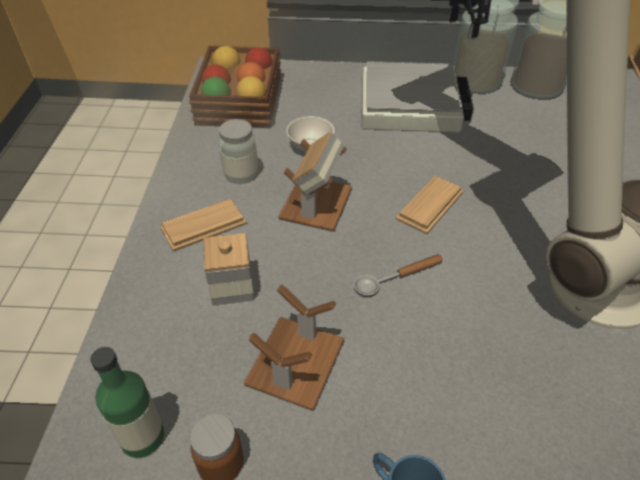

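View pics/top0.png

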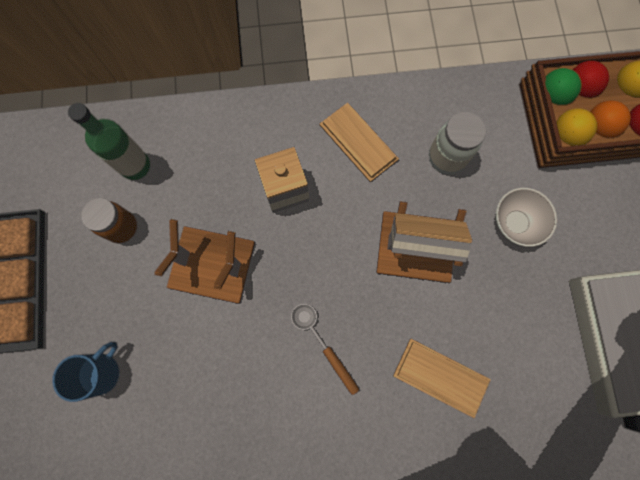

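The side view shows the tin in its stand at about (320,165) and the empty stand at (295,360). The caddy is at (228,265). In the top view these are at (430,240), (210,264) and (283,182).

Lid candidates are the loose plates in top at (358,140) and (440,377), and the plate sitting on the tin at (432,225). The last fits, because it is on the tin in a stand. I'll confirm that in an enlarged crop.

```bash
python3 - <<'E'
import cv2,numpy as np
t=cv2.imread("pics/top0.png");s=cv2.imread("pics/side0.png")
def c(im,u,v): return cv2.resize(im[v:v+100,u:u+133],(399,300),interpolation=cv2.INTER_CUBIC)
cv2.imwrite("pics/crop1.png",np.vstack([np.hstack([c(t,360,190),c(t,145,212)]),np.hstack([c(s,255,130),c(s,235,283)])]))
E
```

```text
(no output)
```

View pics/crop1.png

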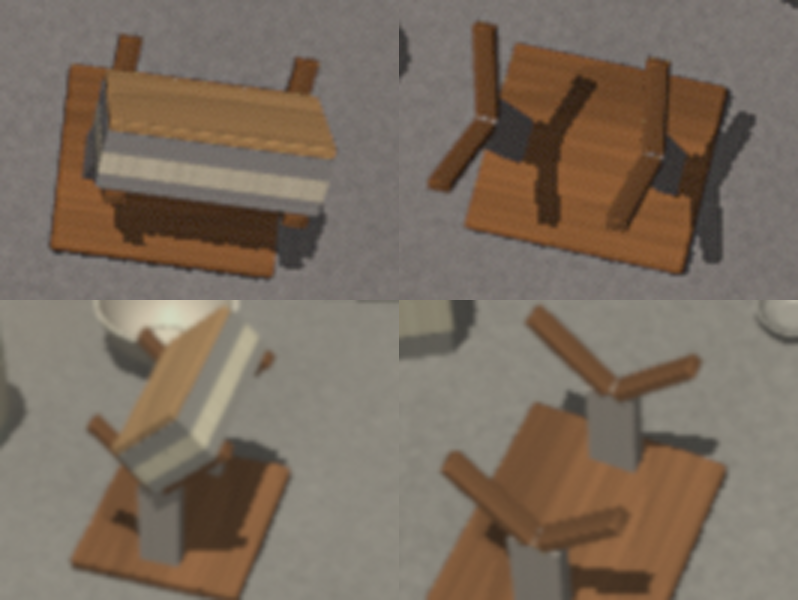

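The crop confirms the tin lies lid up in stand A, with its smallest-lid plate on top. Stand B is empty, with V bottoms at side (306,312) and (282,364), and top (175,252) and (230,263). Next I fit the poses using the known geometry.

```bash
cat > geo.py <<'E'
import numpy as np,cv2
from scipy.spatial.transform import Rotation as R
from scipy.optimize import least_squares
from bench import arm
def proj(n,P):
    c=arm.calibration(n);A=R.from_quat(c["attitude"]).as_matrix()
    p=(np.atleast_2d(P)-c["eye"])@A; p=p*[1,-1,-1]
    return cv2.projectPoints(p.reshape(-1,1,3),np.zeros(3),np.zeros(3),c["K"],c["distortion"])[0].reshape(-1,2)
def fit(obs,local,x0,z=None):
    """obs: list (cam,u,v,localpt); pose x,y,z,yaw (stand frame)"""
    def res(q):
        r=[]
        for n,u,v,l in obs:
            P=R.from_euler('z',q[3]).apply(l)+q[:3]
            r+=list(proj(n,P)[0]-[u,v])
        return r
    return least_squares(res,x0,loss='soft_l1')
E
cat > f.py <<'E'
from geo import *
# stand frame: origin on counter at seat xy
f=lambda a,b:[65*a,75*b,12]; v=lambda b:[0,b,85]
B=[("top",183.7,226.7,f(1,1)),("top",254.7,242,f(1,-1)),("top",239.7,302.7,[-65,-75,0]),("top",168,288,[-65,75,0]),
("side",306.3,312.3,v(-46)),("side",282,364,v(60)),("top",174.7,252,v(60)),("top",230.3,263,v(-46))]
A=[("top",383.3,212,f(1,1)),("top",377.3,272,[-65,75,6]),("top",450.7,281.7,[-65,-75,6])]
# tin frame about tin centre, heading-aligned
a=2**-.5
t=lambda x,y,z:[(x+z)*a,y,(z-x)*a]
T=[("top",396.7,213.3,t(31,65,22.5)),("top",466,222.3,t(31,-65,22.5)),("top",471.7,241.7,t(-31,-65,22.5)),("top",394,235,t(-31,65,22.5)),
("top",469.3,260,t(-31,-65,-22.5)),("top",392.7,249.3,t(-31,65,-22.5)),
("side",255+228/3,130+8/3,t(31,-65,22.5)),("side",255+118/3,130+148/3,t(31,65,22.5)),("side",255+260/3,130+35/3,t(-31,-65,22.5)),("side",255+178/3,130+105/3,t(-31,65,22.5)),("side",255+212/3,130+155/3,t(-31,65,-22.5))]
for n,o,x0 in(("B",B,[400,200,0,0]),("A",A,[400,-150,0,0]),("tin",T,[400,-150,120,0])):
    r=fit(o,None,x0); print(n,r.x[:3].round(1),"yaw deg",np.degrees(r.x[3]).round(2)); print(np.array(r.fun).reshape(-1,2).round(1).tolist())
E
python3 f.py
```

```text
B [586.5 207.6  -2.2] yaw deg -378.23
[[0.4, -0.1], [0.8, -0.5], [1.3, 2.4], [0.6, 1.5], [-0.9, 0.8], [-2.0, -0.9], [-3.5, 0.0], [-3.8, 0.7]]
A [ 583.9 -212.4  -22.5] yaw deg -13.16
[[0.3, -0.5], [0.1, 0.8], [-0.4, -0.2]]
tin [ 570.8 -206.   122.7] yaw deg -1453.52
[[-1.7, 1.1], [0.7, 0.9], [1.7, 0.0], [2.8, -2.7], [-3.0, 3.2], [-0.5, 4.7], [-19.8, 9.4], [-2.0, -0.8], [-11.2, -12.5], [-1.9, 0.9], [1.8, -0.6]]
```

Call:
{"fn": "drive_tool", "kwargs": {
  "motion": [
    [0,0,0,0],
    [0,0,5,0]
  ]
}}

```text
clock: 0.27
position: [258.8, -568.6, 230.9]
ee_rot: [-0.147, 0.692, 0.147, 0.692]
contact_force: [1.0, 0.5, 0.8]
gripper_width: 85.4
```

```bash
sed -i 's|("side",255+228/3,130+8/3,t(31,-65,22.5)),||; s|("side",255+260/3,130+35/3,t(-31,-65,22.5)),||' f.py
cat >> f.py <<'E'
    q=r.x
    if n=="tin":
        E=[(x,y,z) for x in(-31,31) for y in(-65,65) for z in(-22.5,22.5)]
        L=[t(*e) for e in E]; pr=[(i,j) for i in range(8) for j in range(i) if np.sum(np.array(E[i])!=E[j])==1]
    else:
        E=[f(1,1),f(1,-1),f(-1,-1),f(-1,1)]+[[s*46.7,y,85+46.7] if s else [0,y,85] for y in(-46,60) for s in(-1,0,1)]
        L=E; pr=[(0,1),(1,2),(2,3),(3,0),(4,5),(5,6),(7,8),(8,9)]
    for cam in("top","side"):
        im=cv2.imread(f"pics/ov_{cam}.png") if n!="B" else cv2.resize(cv2.imread(f"pics/{cam}0.png"),None,fx=3,fy=3,interpolation=cv2.INTER_CUBIC)
        p=(proj(cam,R.from_euler('z',q[3]).apply(L)+q[:3])+.5)*3
        for i,j in pr: cv2.line(im,tuple(map(int,p[i])),tuple(map(int,p[j])),(0,255,0) if n!="tin" else (255,0,255),1)
        cv2.imwrite(f"pics/ov_{cam}.png",im)
t_=cv2.imread("pics/ov_top.png");s_=cv2.imread("pics/ov_side.png")
c=lambda im,u,v:im[3*v:3*v+300,3*u:3*u+399]
cv2.imwrite("pics/crop2.png",np.vstack([np.hstack([c(t_,360,190),c(t_,145,212)]),np.hstack([c(s_,255,130),c(s_,235,283)])]))
E
python3 f.py
```

```text
B [586.5 207.6  -2.2] yaw deg -378.23
[[0.4, -0.1], [0.8, -0.5], [1.3, 2.4], [0.6, 1.5], [-0.9, 0.8], [-2.0, -0.9], [-3.5, 0.0], [-3.8, 0.7]]
A [ 583.9 -212.4  -22.5] yaw deg -13.16
[[0.3, -0.5], [0.1, 0.8], [-0.4, -0.2]]
tin [ 571.9 -206.3  121.8] yaw deg -6492.68
[[-2.0, 1.1], [0.4, -0.1], [1.7, -1.1], [2.9, -2.7], [-2.7, 2.2], [-0.2, 4.7], [-2.1, -0.4], [-2.0, 1.2], [1.7, -0.5]]
```

View pics/crop2.png

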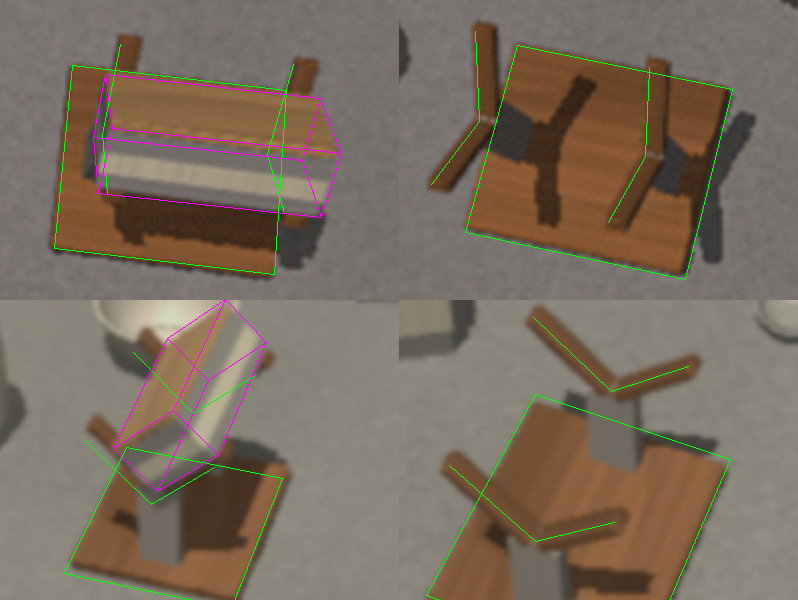

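Fit results:
- **Tin centre:** about (572,-206,122), heading -12.7°. The height matches the seated 123.
- **Stand B:** (586,208), heading -18.2°.
- **Stand A:** heading about -13.2°.

The drive has no tilt axis and the tool starts vertical, while the grasp wants 45°. I'll first go to the arm azimuth of about -15.5° at a safe height, then see how the drive behaves at the edge of reach.

Call:
{"fn": "drive_tool", "kwargs": {
  "motion": [
    [-12,15,36,0],
    [-12,15,36,0],
    [-12,15,36,0],
    [-12,15,36,0],
    [-12,15,36,0],
    [0,15,36,0],
    [0,15,36,0],
    [0,15,36,0],
    [0,15,36,0],
    [0,15,36,0]
  ]
}}

```text
clock: 1.1
position: [528.0, -283.0, 291.5]
ee_rot: [-0.147, 0.691, 0.147, 0.692]
contact_force: [0.6, -0.1, -0.3]
gripper_width: 85.8
```

Call:
{"fn": "drive_tool", "kwargs": {
  "motion": [
    [0,15,34,0],
    [0,15,34,0],
    [0,15,34,0],
    [0,0,0,-7],
    [0,0,0,-7],
    [0,0,0,-7],
    [0,0,0,-7],
    [0,0,0,-7],
    [0,0,0,-7],
    [0,0,0,-7]
  ]
}}

```text
clock: 1.93
position: [601.8, -201.8, 291.0]
ee_rot: [-0.422, 0.567, 0.423, 0.567]
contact_force: [-1.0, 0.4, -0.5]
gripper_width: 85.3
```

```bash
cat > st.py <<'E'
from geo import *
s=arm.read_state(); M=R.from_quat(s["ee_rot"]).as_matrix()
print("t",round(s["clock"],2),"p",s["position"].round(1),"q",s["joints"].round(3),"g",round(s["gripper_width"],1),"F",s["contact_force"].round(1))
for k,n in enumerate("xyz"): print(n,M[:,k].round(3),"az",np.degrees(np.arctan2(M[1,k],M[0,k])).round(1))
E
python3 st.py
```

```text
t 1.93 p [ 601.8 -201.8  291. ] q [-0.069  0.37   0.134 -0.    -1.336 -0.22 ] g 85.3 F [-1.   0.4 -0.5]
x [-0.  0. -1.] az 147.5
y [-0.958  0.285  0.   ] az 163.4
z [0.285 0.958 0.   ] az 73.4
```

Call:
{"fn": "drive_tool", "kwargs": {
  "motion": [
    [0,0,30,-1.1],
    [0,-40,0,0],
    [0,-40,0,0],
    [0,-40,0,0],
    [0,-40,0,0],
    [0,-40,0,0],
    [0,-40,0,0],
    [0,-30,0,0]
  ]
}}

```text
clock: 2.6
position: [852.9, -241.4, 290.7]
ee_rot: [-0.426, 0.565, 0.427, 0.564]
contact_force: [3.0, -0.1, 0.4]
gripper_width: 85.5
```

```bash
python3 st.py
```

```text
t 2.6 p [ 852.9 -241.4  290.7] q [-0.095  0.965  1.219 -0.    -1.827 -0.182] g 85.5 F [ 3.  -0.1  0.4]
x [-0.002  0.001 -1.   ] az 163.8
y [-0.962  0.273  0.002] az 164.1
z [0.273 0.962 0.   ] az 74.1
```

Call:
{"fn": "drive_tool", "kwargs": {
  "motion": [
    [0,-20,0,0],
    [0,-20,0,0],
    [0,-20,0,0],
    [0,-20,0,0]
  ]
}}

```text
clock: 2.93
position: [885.2, -250.5, 272.6]
ee_rot: [-0.438, 0.556, 0.415, 0.572]
contact_force: [0.2, -0.7, 1.1]
gripper_width: 85.6
```

```bash
python3 st.py
```

```text
t 2.93 p [ 885.2 -250.5  272.6] q [-0.098  1.073  1.407  0.01  -1.867 -0.175] g 85.6 F [ 0.2 -0.7  1.1]
x [ 0.037 -0.013 -0.999] az -19.6
y [-0.961  0.273 -0.039] az 164.2
z [ 0.273  0.962 -0.003] az 74.2
```

Call:
{"fn": "drive_tool", "kwargs": {
  "motion": [
    [0,-15,0,0],
    [0,-15,0,0],
    [0,-15,0,0],
    [0,-15,0,0],
    [0,-15,0,0]
  ]
}}

```text
clock: 3.35
position: [905.6, -256.6, 255.4]
ee_rot: [-0.45, 0.547, 0.402, 0.58]
contact_force: [-0.0, -0.4, 0.1]
gripper_width: 85.3
```

```bash
python3 st.py
```

```text
t 3.35 p [ 905.6 -256.6  255.4] q [-0.1    1.095  1.407  0.019 -1.802 -0.172] g 85.3 F [-0.  -0.4  0.1]
x [ 0.079 -0.027 -0.997] az -18.7
y [-0.959  0.272 -0.083] az 164.2
z [ 0.273  0.962 -0.004] az 74.1
```

The tilt builds and persists when I push past the stretched-arm limit, which is documented behaviour. I'll push along the blocked direction, outward and up.

Call:
{"fn": "drive_tool", "kwargs": {
  "motion": [
    [-28,-28,0,0],
    [-28,-28,0,0],
    [-28,-28,0,0],
    [-28,-28,0,0],
    [-28,-28,0,0]
  ]
}}

```text
clock: 3.77
position: [896.2, -253.3, 349.2]
ee_rot: [-0.482, 0.523, 0.367, 0.6]
contact_force: [0.2, -0.6, 0.1]
gripper_width: 85.7
```

```bash
python3 st.py
```

```text
t 3.77 p [ 896.2 -253.3  349.2] q [-0.088  0.999  1.408  0.048 -1.79  -0.174] g 85.7 F [ 0.2 -0.6  0.1]
x [ 0.184 -0.063 -0.981] az -19.1
y [-0.944  0.267 -0.194] az 164.2
z [ 0.274  0.962 -0.011] az 74.1
```

Call:
{"fn": "drive_tool", "kwargs": {
  "motion": [
    [-26,-26,14,0],
    [-26,-26,14,0],
    [-26,-26,14,0],
    [-26,-26,14,0],
    [-26,-26,14,0],
    [-28,-28,0,0],
    [-28,-28,0,0]
  ]
}}

```text
clock: 4.35
position: [887.0, -182.8, 466.0]
ee_rot: [-0.519, 0.487, 0.324, 0.624]
contact_force: [-0.0, -0.0, -0.3]
gripper_width: 85.3
```

```bash
python3 st.py
```

```text
t 4.35 p [ 887.  -182.8  466. ] q [ 0.008  0.88   1.407  0.107 -1.774 -0.243] g 85.3 F [-0.  -0.  -0.3]
x [ 0.316 -0.102 -0.943] az -17.9
y [-0.909  0.253 -0.331] az 164.5
z [ 0.272  0.962 -0.013] az 74.2
```

Call:
{"fn": "drive_tool", "kwargs": {
  "motion": [
    [0,-41,0,0],
    [0,-41,0,0],
    [0,-41,0,0],
    [0,-41,0,0],
    [0,-41,0,0],
    [0,-41,0,0]
  ]
}}

```text
clock: 4.85
position: [947.4, -214.0, 450.7]
ee_rot: [-0.554, 0.447, 0.274, 0.647]
contact_force: [0.3, 0.3, -0.1]
gripper_width: 85.6
```

```bash
python3 st.py
```

```text
t 4.85 p [ 947.4 -214.   450.7] q [-0.017  0.927  1.407  0.134 -1.576 -0.226] g 85.6 F [ 0.3  0.3 -0.1]
x [ 0.45  -0.141 -0.882] az -17.4
y [-0.849  0.237 -0.471] az 164.4
z [ 0.276  0.961 -0.013] az 74.0
```

Call:
{"fn": "drive_tool", "kwargs": {
  "motion": [
    [10,-40,3,0],
    [10,-40,3,0],
    [10,-40,3,0],
    [12,-39,3,0],
    [12,-39,3,0],
    [14,-39,3,0],
    [14,-39,3,0],
    [16,-38,3,0],
    [16,-38,3,0],
    [18,-37,3,0]
  ]
}}

```text
clock: 5.68
position: [1063.1, -233.7, 402.0]
ee_rot: [-0.606, 0.373, 0.189, 0.677]
contact_force: [-0.5, -0.4, -0.0]
gripper_width: 85.2
```

```bash
python3 st.py
```

```text
t 5.68 p [1063.1 -233.7  402. ] q [-0.021  1.048  1.407  0.197 -1.209 -0.253] g 85.2 F [-0.5 -0.4 -0. ]
x [ 0.65  -0.197 -0.734] az -16.8
y [-0.708  0.194 -0.679] az 164.7
z [ 0.276  0.961 -0.013] az 74.0
```

Tilt is about 43° and it persists. Next I compute the shifts to a pre-grasp point.

```bash
cat > go.py <<'E'
from geo import *
import sys
# args: target point x y z (world), back mm along tool x, grasp offset: TCP = P + (17-back)*x
s=arm.read_state(); M=R.from_quat(s["ee_rot"]).as_matrix(); p=s["position"]
def to(P,frm=p): 
    d=M.T@(np.array(P)-frm); return d.round(1),round(np.linalg.norm(d)/41,1)
if __name__=="__main__":
    C=np.array([float(a) for a in sys.argv[1:4]]); x=M[:,0]
    via=C-113*x+[-20,0,70]
    print("x",x.round(3),"tilt",np.degrees(np.arcsin(-x[2])).round(1),"p",p.round(1))
    print("via",via.round(),to(via)); print("pre from via",to(C-113*x,via)); print("TCP grasp from here",to(C+17*x))
E
python3 go.py 573 -206 124
```

```text
x [ 0.65  -0.197 -0.734] tilt 47.2 p [1063.1 -233.7  402. ]
via [ 480. -184.  277.] (array([-297.2,  507.8, -111.4]), np.float64(14.6))
pre from via (array([64.4, 33.4,  6.4]), np.float64(1.8))
TCP grasp from here (array([-102.8,  541.2, -105. ]), np.float64(13.7))
```

Call:
{"fn": "drive_tool", "kwargs": {
  "motion": [
    [18,-37,0,0],
    [-18,33,-7,0],
    [-20,34,-7.5,0],
    [-20,34,-7.5,0],
    [-20,34,-7.5,0],
    [-20,34,-7.5,0],
    [-20,34,-7.5,0],
    [-20,34,-7.5,0],
    [-20,34,-7.5,0],
    [-20,34,-7.5,0]
  ]
}}

```text
clock: 6.52
position: [804.6, -215.0, 339.8]
ee_rot: [-0.611, 0.367, 0.178, 0.679]
contact_force: [-0.7, -1.4, 1.6]
gripper_width: 85.4
```

```bash
python3 st.py; python3 go.py 573 -206 124
```

```text
t 6.52 p [ 804.6 -215.   339.8] q [-0.032  0.365 -0.159  0.581 -0.345 -0.726] g 85.4 F [-0.7 -1.4  1.6]
x [ 0.667 -0.207 -0.716] az -17.3
y [-0.69   0.191 -0.698] az 164.5
z [ 0.281  0.959 -0.016] az 73.6
x [ 0.667 -0.207 -0.716] tilt 45.7 p [ 804.6 -215.   339.8]
via [ 478. -183.  275.] (array([-178.3,  277.1,  -59.9]), np.float64(8.2))
pre from via (array([63.4, 35.1,  6.7]), np.float64(1.8))
TCP grasp from here (array([ 15.2, 312.2, -53.2]), np.float64(7.7))
```

q5 is near its -0.16 limit, so I fit a kinematic model to the logged states to see what the grasp pose requires.

```bash
cat > kin.py <<'E'
from geo import *
D=[([254.5,-570.3,230.3],[-0.14659614,0.69178583,0.14793971,0.69141578],[-.8924,.3855,.0067,-.0004,-1.194,-.2586]),
([601.8,-201.8,291.],[-.422,.567,.423,.567],[-0.069,0.37,0.134,0,-1.336,-0.22]),
([852.9,-241.4,290.7],[-0.426,0.565,0.427,0.564],[-0.095,0.965,1.219,0,-1.827,-0.182]),
([905.6,-256.6,255.4],[-0.45,0.547,0.402,0.58],[-0.1,1.095,1.407,0.019,-1.802,-0.172]),
([896.2,-253.3,349.2],[-0.482,0.523,0.367,0.6],[-0.088,0.999,1.408,0.048,-1.79,-0.174]),
([887.,-182.8,466.],[-0.519,0.487,0.324,0.624],[0.008,0.88,1.407,0.107,-1.774,-0.243]),
([947.4,-214.,450.7],[-0.554,0.447,0.274,0.647],[-0.017,0.927,1.407,0.134,-1.576,-0.226]),
([1063.1,-233.7,402.],[-0.606,0.373,0.189,0.677],[-0.021,1.048,1.407,0.197,-1.209,-0.253]),
([804.6,-215.,339.8],[-0.611,0.367,0.178,0.679],[-0.032,0.365,-0.159,0.581,-0.345,-0.726])]
import itertools
def fk(P,q,s4,s6):
    c,r0,d,z0,a2,a3,e,L,o=P
    R1=R.from_euler('z',q[0]+c); R2=R1*R.from_euler('y',q[1]); R3=R1*R.from_euler('y',q[1]-q[2])
    Rt=R3*R.from_euler('x',s4*q[3])*R.from_euler('y',-q[4])*R.from_euler('x',s6*q[5]+o)
    p=R1.apply([r0,d,z0])+R2.apply([0,0,a2])+R3.apply([a3,0,e])+Rt.apply([L,0,0])
    return p,Rt
def load():
    best=None
    for s4,s6,o0 in itertools.product((1,-1),(1,-1),(0,1.57,3.14,-1.57)):
        def res(P):
            r=[]
            for p,Q,q in D:
                a,Rt=fk(P,q,s4,s6); r+=list(a-p)+list(200*(R.from_quat(Q).inv()*Rt).as_rotvec())
            return r
        f=least_squares(res,[-.2,0,0,400,400,400,0,250,o0])
        if best is None or f.cost<best[0]: best=(f.cost,f.x,s4,s6)
    return best
def ik(best,p,Rt,q0):
    lo=np.array([-3.14,-1.21,-1.07,-3.16,-2.99,-3.1]);hi=np.array([3.14,2.06,1.41,2.05,-.16,3.1])
    def res(q):
        a,T=fk(best[1],q,*best[2:]); return list(a-p)+list(200*(Rt.inv()*T).as_rotvec())
    f=least_squares(res,np.clip(q0,lo+.01,hi-.01),bounds=(lo,hi)); return f.x,f.cost
if __name__=="__main__":
    b=load(); print(b[0],b[1].round(3),b[2:])
    Rt=R.from_quat(D[-1][1]); X=Rt.as_matrix()[:,0]
    flip=Rt*R.from_euler('x',np.pi)
    for nm,C in(("tin",[573,-206,124]),("B",[580,210,124])):
        for rn,RR in(("R",Rt),("flip",flip)):
            for back in(0,60,130):
                out=[]
                for q4 in(.6,2,-1,-2,-3):
                    for q6 in(-.7,2,-2.5):
                        q,c=ik(b,np.array(C)+(17-back)*X,RR,[0 if nm=="tin" else .6,.3,-.3,q4,-.5,q6]); out.append((round(c,1),q.round(2).tolist()))
                out.sort(key=lambda t:t[0]); print(nm,rn,back,out[0],[t for t in out if t[0]<1 and abs(t[1][3]-out[0][1][3])>.5][:1])
E
python3 kin.py
```

```text
2457.1055946504857 [ 4.00000e-03  2.68940e+01 -1.56538e+02  2.03040e+02  5.51743e+02
  3.95488e+02  2.15850e+01  3.34203e+02  4.71600e+00] (-1, -1)
tin R 0 (np.float64(356.8), [0.09, 0.31, -0.82, 2.05, -0.36, -2.38]) []
tin R 60 (np.float64(99.5), [0.12, 0.16, -0.92, 2.05, -0.36, -2.38]) []
tin R 130 (np.float64(0.0), [0.16, -0.04, -0.99, 1.87, -0.33, -2.21]) []
tin flip 0 (np.float64(356.8), [0.09, 0.31, -0.82, 2.05, -0.36, 0.76]) []
tin flip 60 (np.float64(99.5), [0.12, 0.16, -0.92, 2.05, -0.36, 0.76]) []
tin flip 130 (np.float64(0.0), [0.16, -0.04, -0.99, 1.87, -0.33, 0.93]) []
B R 0 (np.float64(0.0), [0.99, 0.43, -0.73, 1.41, -0.75, -2.52]) []
B R 60 (np.float64(0.0), [1.08, 0.31, -0.75, 1.24, -0.81, -2.39]) []
B R 130 (np.float64(0.0), [1.21, 0.18, -0.74, 1.05, -0.93, -2.27]) []
B flip 0 (np.float64(0.0), [0.99, 0.43, -0.73, 1.41, -0.75, 0.62]) []
B flip 60 (np.float64(0.0), [1.08, 0.31, -0.75, 1.24, -0.81, 0.75]) []
B flip 130 (np.float64(0.0), [1.21, 0.18, -0.74, 1.05, -0.93, 0.88]) []
```

```bash
python3 - <<'E'
s=open('kin.py').read()
s=s.replace("c,r0,d,z0,a2,a3,e,L,o=P","c,r0,d,z0,a2,a3,e,L,o,wy,wz,ty,tz=P")
s=s.replace("    p=R1.apply","    R4=R3*R.from_euler('x',s4*q[3]); R5=R4*R.from_euler('y',-q[4])\n    p=R4.apply([0,wy,wz])+R5.apply([0,ty,tz])+R1.apply")
s=s.replace("400,400,400,0,250,o0]","400,400,400,0,250,o0,0,0,0,0]")
s=s.replace("    b=load(); print(b[0],b[1].round(3),b[2:])","""    b=load(); print(b[0],b[1].round(3),b[2:])
    for p,Q,q in D:
        a,T=fk(b[1],q,*b[2:]); print((a-p).round(1),np.degrees((R.from_quat(Q).inv()*T).as_rotvec()).round(1))""")
open('kin.py','w').write(s)
E
python3 kin.py
```

```text
0.5956728235054771 [ 1.000000e-03  1.474000e+00 -2.081000e+00  1.625400e+02  5.631480e+02
  4.208540e+02  2.490000e-01  2.977180e+02 -1.570000e+00  3.435649e+03
 -8.650000e-01 -3.593807e+03  4.220000e-01] (-1, -1)
[ 0.2 -0.1  0.1] [-0.  0.  0.]
[ 0.1  0.  -0.1] [-0.1  0.1  0. ]
[-0.2 -0.2 -0.1] [0. 0. 0.]
[-0.3 -0.1 -0.1] [ 0.  0. -0.]
[ 0.   0.2 -0.1] [ 0. -0.  0.]
[-0.  -0.   0.4] [ 0.  0. -0.]
[ 0.2 -0.2  0.2] [ 0.  0. -0.]
[ 0.1  0.3 -0.3] [-0.1  0.   0. ]
[-0.1 -0.1  0.1] [0. 0. 0.]
tin R 0 (np.float64(217.6), [-0.52, 0.33, -0.44, -1.99, -0.16, 2.16]) []
tin R 60 (np.float64(468.6), [-0.46, 0.2, -0.48, -1.66, -0.16, 1.78]) []
tin R 130 (np.float64(726.2), [-0.11, 0.02, -0.65, -0.32, -0.16, 0.2]) []
tin flip 0 (np.float64(217.6), [-0.52, 0.33, -0.44, -1.99, -0.16, -0.98]) []
tin flip 60 (np.float64(468.6), [-0.46, 0.2, -0.48, -1.66, -0.16, -1.36]) []
tin flip 130 (np.float64(726.2), [-0.11, 0.02, -0.65, -0.32, -0.16, -2.94]) []
B R 0 (np.float64(4.9), [0.45, 0.38, -0.88, 2.05, -0.58, -2.7]) []
B R 60 (np.float64(0.0), [0.58, 0.27, -0.93, 1.85, -0.6, -2.6]) []
B R 130 (np.float64(0.0), [0.8, 0.16, -0.93, 1.49, -0.68, -2.4]) []
B flip 0 (np.float64(4.9), [0.45, 0.38, -0.88, 2.05, -0.58, 0.44]) []
B flip 60 (np.float64(0.0), [0.58, 0.27, -0.93, 1.85, -0.6, 0.55]) []
B flip 130 (np.float64(0.0), [0.8, 0.16, -0.93, 1.49, -0.68, 0.74]) []
```

The model now fits to 0.4 mm. The tin needs the branch with q4 swinging negative, and stand B needs the positive branch. I'll simulate the path, stepping out to the right first and then in to the tin.

```bash
cat > sim.py <<'E'
from kin import *
import pickle,os
if os.path.exists("b.pkl"): b=pickle.load(open("b.pkl","rb"))
else: b=load(); pickle.dump(b,open("b.pkl","wb"))
def run(wps,q,p,Rt,verbose=True):
    """wps: (name, target xyz, spin deg)"""
    for nm,P,sp in wps:
        P=np.array(P,float); n=max(2,int(max(np.linalg.norm(P-p)/20,abs(sp)/7)))
        R0=Rt; p0=p; mc=0; mj=0; q5=-9
        for k in range(1,n+1):
            Rt=R0*R.from_euler('x',sp*k/n,degrees=True); p=p0+(P-p0)*k/n
            qn,c=ik(b,p,Rt,q); mc=max(mc,c); mj=max(mj,abs(qn-q).max()); q=qn; q5=max(q5,q[4])
        print(nm,n,"cost %.1f maxstep %.2f q5max %.2f"%(mc,mj,q5),q.round(2))
    return q,p,Rt
if __name__=="__main__":
    s=arm.read_state(); q=s["joints"];p=s["position"];Rt=R.from_quat(s["ee_rot"]);X=Rt.as_matrix()[:,0]
    C=np.array([573,-206,124.]);B=np.array([580,210,124.])
    for dx in(0,100):
        print("dx",dx)
        run([("out",[880+dx/2,-240,380],0),("right",[750+dx,-480,400],0),("via",C-130*X+[0,-60,60],0),("pre",C-113*X,0),("grasp",C+17*X,0),("lift",C-113*X,0),
         ("via",C-130*X+[0,-60,60],0),("back",[750+dx,-480,420],0),("fwd",[880,-150,420],0),("flip",[880,-150,420],-180),("left",[800,250,420],0),("Bpre",B-100*X,0),("B",B+17*X,0),("Bout",B-100*X,0)],q,p,Rt)
E
python3 sim.py
```

```text
dx 0
out 4 cost 0.0 maxstep 0.09 q5max -0.40 [-0.04  0.49  0.21  0.35 -0.56 -0.46]
right 13 cost 0.0 maxstep 0.05 q5max -0.56 [-0.42  0.47  0.39 -0.12 -0.73  0.2 ]
via 18 cost 73.8 maxstep 0.13 q5max -0.16 [-0.15 -0.08 -0.78  0.43 -0.16 -0.52]
pre 4 cost 731.6 maxstep 0.47 q5max -0.16 [-0.1   0.02 -0.66 -0.29 -0.16  0.17]
grasp 6 cost 690.4 maxstep 0.56 q5max -0.16 [-0.52  0.33 -0.44 -2.01 -0.16  2.18]
lift 6 cost 731.6 maxstep 0.56 q5max -0.16 [-0.1   0.02 -0.66 -0.29 -0.16  0.17]
via 4 cost 530.1 maxstep 0.47 q5max -0.16 [-0.15 -0.08 -0.78  0.43 -0.16 -0.52]
back 19 cost 40.1 maxstep 0.13 q5max -0.16 [-0.42  0.46  0.43 -0.12 -0.77  0.19]
fwd 17 cost 0.0 maxstep 0.05 q5max -0.62 [ 0.08  0.45  0.2   0.46 -0.64 -0.63]
flip 25 cost 0.0 maxstep 0.13 q5max -0.64 [ 0.08  0.45  0.2   0.46 -0.64  2.51]
left 20 cost 0.0 maxstep 0.05 q5max -0.63 [ 0.64  0.43  0.06  0.83 -0.88  1.78]
Bpre 18 cost 0.0 maxstep 0.07 q5max -0.65 [ 0.76  0.18 -0.93  1.55 -0.66  0.71]
B 5 cost 4.3 maxstep 0.12 q5max -0.58 [ 0.45  0.38 -0.88  2.05 -0.58  0.44]
Bout 5 cost 0.0 maxstep 0.12 q5max -0.58 [ 0.76  0.18 -0.
[... 445 characters left out ...]
.6 maxstep 0.56 q5max -0.16 [-0.1   0.02 -0.66 -0.29 -0.16  0.17]
via 4 cost 530.1 maxstep 0.47 q5max -0.16 [-0.15 -0.08 -0.78  0.43 -0.16 -0.52]
back 22 cost 45.7 maxstep 0.10 q5max -0.16 [-0.36  0.64  0.7  -0.06 -0.86  0.1 ]
fwd 16 cost 0.0 maxstep 0.05 q5max -0.64 [ 0.08  0.45  0.2   0.46 -0.64 -0.63]
flip 25 cost 0.0 maxstep 0.13 q5max -0.64 [ 0.08  0.45  0.2   0.46 -0.64  2.51]
left 20 cost 0.0 maxstep 0.05 q5max -0.63 [ 0.64  0.43  0.06  0.83 -0.88  1.78]
Bpre 18 cost 0.0 maxstep 0.07 q5max -0.65 [ 0.76  0.18 -0.93  1.55 -0.66  0.71]
B 5 cost 4.3 maxstep 0.12 q5max -0.58 [ 0.45  0.38 -0.88  2.05 -0.58  0.44]
Bout 5 cost 0.0 maxstep 0.12 q5max -0.58 [ 0.76  0.18 -0.93  1.55 -0.66  0.71]
```

```bash
cat > sim2.py <<'E'
from sim import *
s=arm.read_state(); X0=R.from_quat(s["ee_rot"])
C=np.array([573,-206,124.])
def mk(az,tilt,s=1): # tilt below horizontal
    a,t=np.radians([az,tilt]); x=np.array([np.cos(t)*np.cos(a),np.cos(t)*np.sin(a),-np.sin(t)])
    z=np.array([-np.sin(a),np.cos(a),0]); return R.from_matrix(np.c_[x,np.cross(z,x),z])
for az in(-17,-12,-7,-25):
  for tilt in(45,52,60):
    Rt=mk(az,tilt); X=Rt.as_matrix()[:,0]; r=[]
    for back in(0,100):
      o=[]
      for q4 in(-3,-2.3,-1.5,1,1.9):
        for q6 in(2.5,1,-1,-2.5):
          for q1 in(-.8,-.4,.1):
            q,c=ik(b,C+(17-back)*X,Rt,[q1,.3,-.4,q4,-.4,q6]); o.append((round(c,1),q.round(2).tolist()))
      o.sort(key=lambda t:t[0]); r.append(o[0])
    print(az,tilt,r)
E
python3 sim2.py
```

```text
-17 45 [(np.float64(176.4), [-0.51, 0.33, -0.43, -1.94, -0.16, 2.08]), (np.float64(590.9), [-0.32, 0.11, -0.51, -1.16, -0.16, 1.16])]
-17 52 [(np.float64(520.4), [-0.15, 0.33, -0.46, -0.43, -0.16, 0.31]), (np.float64(303.7), [-0.06, 0.09, -0.78, 0.46, -0.16, -0.65])]
-17 60 [(np.float64(140.9), [-0.07, 0.33, -0.63, 0.31, -0.16, -0.51]), (np.float64(0.0), [-0.05, 0.11, -0.78, 0.63, -0.21, -0.83])]
-12 45 [(np.float64(109.5), [-0.35, 0.32, -0.38, -1.32, -0.16, 1.41]), (np.float64(252.0), [-0.22, 0.1, -0.54, -0.77, -0.16, 0.77])]
-12 52 [(np.float64(244.1), [-0.16, 0.33, -0.45, -0.5, -0.16, 0.46]), (np.float64(144.5), [-0.06, 0.09, -0.7, 0.12, -0.16, -0.23])]
-12 60 [(np.float64(59.7), [-0.08, 0.33, -0.59, 0.14, -0.16, -0.26]), (np.float64(0.0), [-0.04, 0.11, -0.7, 0.34, -0.26, -0.48])]
-7 45 [(np.float64(16.3), [-0.29, 0.32, -0.38, -1.08, -0.16, 1.19]), (np.float64(47.0), [-0.2, 0.1, -0.55, -0.66, -0.16, 0.71])]
-7 52 [(np.float64(69.4), [-0.16, 0.32, -0.45, -0.53, -0.16, 0.55]), (np.float64(25.4), [-0.08, 0.1, -0.66, -0.04, -0.16, 0.01])]
-7 60 [(np.float64(8.2), [-0.08, 0.33, -0.57, 0.03, -0.16, -0.07]), (np.float64(0.0), [-0.06, 0.12, -0.6, 0.1, -0.32, -0.15])]
-25 45 [(np.float64(45.0), [-0.6, 0.33, -0.55, -2.56, -0.16, 2.68]), (np.float64(310.1), [-0.63, 0.11, -0.77, -2.89, -0.16, 3.02])]
-25 52 [(np.float64(247.2), [-0.6, 0.34, -0.68, -3.11, -0.16, -3.04]), (np.float64(275.4), [-0.29, 0.08, -0.94, 1.73, -0.16, -1.86])]
-25 60 [(np.float64(241.4), [-0.12, 0.32, -0.75, 0.89, -0.16, -1.18]), (np.float64(0.0), [-0.09, 0.1, -0.85, 0.99, -0.21, -1.28])]
```

```bash
sed -n '1,9p' sim2.py > sim3.py; cat >> sim3.py <<'E'
for az in(-25,-20,-15,-10,-5,0):
  for tilt in(28,34,40,45):
    Rt=mk(az,tilt); X=Rt.as_matrix()[:,0]; r=[]
    for back in(0,50,100):
      o=[]
      for q4 in(-3,-2.2,-1.2,1.9):
        for q6 in(3,2,1,-1.5):
          for q1 in(-.9,-.5,-.1):
            q,c=ik(b,C+(17-back)*X,Rt,[q1,.3,-.4,q4,-.4,q6]); o.append((round(float(c),1),q.round(2)[[0,3,4,5]].tolist()))
            if c<.01: break
          if c<.01: break
        if c<.01: break
      o.sort(key=lambda t:t[0]); r.append(o[0])
    print(az,tilt,r)
E
python3 sim3.py
```

```text
-25 28 [(0.0, [-0.7, -2.8, -0.77, 3.02]), (0.0, [-0.73, -2.75, -0.73, 2.99]), (0.0, [-0.76, -2.67, -0.67, 2.92])]
-25 34 [(0.0, [-0.68, -2.74, -0.53, 2.93]), (0.0, [-0.69, -2.65, -0.46, 2.84]), (0.0, [-0.68, -2.49, -0.33, 2.65])]
-25 40 [(0.0, [-0.63, -2.54, -0.26, 2.67]), (5.4, [-0.59, -2.37, -0.16, 2.47]), (72.3, [-0.61, -2.43, -0.16, 2.54])]
-25 45 [(45.0, [-0.6, -2.56, -0.16, 2.68]), (138.6, [-0.62, -2.67, -0.16, 2.8]), (310.1, [-0.63, -2.89, -0.16, 3.02])]
-20 28 [(0.0, [-0.73, -2.62, -0.71, 2.92]), (0.0, [-0.76, -2.54, -0.68, 2.86]), (0.0, [-0.79, -2.43, -0.61, 2.74])]
-20 34 [(0.0, [-0.68, -2.5, -0.47, 2.74]), (0.0, [-0.68, -2.36, -0.39, 2.58]), (0.0, [-0.62, -2.12, -0.26, 2.29])]
-20 40 [(1.1, [-0.53, -2.08, -0.16, 2.2]), (36.1, [-0.54, -2.05, -0.16, 2.18]), (153.1, [-0.54, -2.01, -0.16, 2.13])]
-20 45 [(136.2, [-0.56, -2.26, -0.16, 2.41]), (304.7, [-0.58, -2.3, -0.16, 2.45]), (606.5, [-0.6, -2.38, -0.16, 2.55])]
-15 28 [(0.0, [-0.74, -2.44, -0.67, 2.79]), (0.0, [-0.77, -2.34, -0.64, 2.7]), (0.0, [-0.79, -2.21, -0.59, 2.56])]
-15 34 [(0.0, [-0.66, -2.25, -0.43, 2.53]), (0.0, 
[... 978 characters left out ...]
 -1.58, -0.42, 1.88])]
-5 40 [(0.0, [-0.44, -1.46, -0.27, 1.69]), (0.0, [-0.4, -1.28, -0.24, 1.48]), (0.0, [-0.33, -1.07, -0.21, 1.22])]
-5 45 [(1.4, [-0.27, -1.02, -0.16, 1.14]), (5.4, [-0.24, -0.85, -0.16, 0.95]), (10.4, [-0.19, -0.64, -0.16, 0.7])]
0 28 [(0.0, [-0.71, -1.95, -0.67, 2.42]), (0.0, [-0.76, -1.85, -0.68, 2.34]), (0.0, [-0.8, -1.74, -0.7, 2.24])]
0 34 [(0.0, [-0.61, -1.74, -0.5, 2.13]), (0.0, [-0.62, -1.62, -0.5, 2.01]), (0.0, [-0.64, -1.5, -0.52, 1.88])]
0 40 [(0.0, [-0.46, -1.41, -0.35, 1.71]), (0.0, [-0.45, -1.28, -0.35, 1.56]), (0.0, [-0.44, -1.14, -0.36, 1.4])]
0 45 [(0.0, [-0.32, -1.07, -0.26, 1.28]), (0.0, [-0.3, -0.92, -0.26, 1.12]), (0.0, [-0.28, -0.77, -0.28, 0.95])]
```

Stand B is fine with the present tool direction. At the tin, about (az -12°, tilt 37°) is feasible, so I need a bit more steering at full stretch. First I calibrate a simulation of the drive against the logged rows.

```bash
cat > drv.py <<'E'
from sim import *
lo=np.array([-3.14,-1.21,-1.07,-3.16,-2.99,-3.1]);hi=np.array([3.14,2.06,1.407,2.05,-.16,3.1])
def drive(q,rows,W):
    p,Rt=fk(b[1],q,*b[2:])
    for dx,dy,dz,sp in rows:
        p=p+Rt.apply([dx,dy,dz]); Rt=Rt*R.from_euler('x',sp,degrees=True)
        def res(v):
            a,T=fk(b[1],v,*b[2:]); return list(a-p)+list(W*(Rt.inv()*T).as_rotvec())
        q=least_squares(res,np.clip(q,lo+1e-4,hi-1e-4),bounds=(lo,hi)).x
        p,Rt=fk(b[1],q,*b[2:])
    return q,p,Rt
def show(q,p,Rt):
    M=Rt.as_matrix(); print("p",p.round(0),"q",q.round(2),"az %.1f tilt %.1f zz %.3f"%(np.degrees(np.arctan2(M[1,0],M[0,0])),np.degrees(np.arcsin(-M[2,0])),M[2,2]))
if __name__=="__main__":
    for W in(100,200,400,800):
        print(W); show(*drive(D[6][2],[[10,-40,3,0]]*3+[[12,-39,3,0]]*2+[[14,-39,3,0]]*2+[[16,-38,3,0]]*2+[[18,-37,3,0]],W))
        show(*drive(D[4][2],[[-26,-26,14,0]]*5+[[-28,-28,0,0]]*2,W))
E
python3 drv.py
```

```text
100
p [1165. -247.  677.] q [-0.17  1.14  1.31  1.58 -0.16 -1.54] az -19.0 tilt -9.9 zz -0.014
p [ 974. -200.  583.] q [ 0.02  0.85  1.41  0.24 -1.34 -0.25] az -16.8 tilt 43.3 zz -0.015
200
p [1152. -247.  599.] q [-0.03  1.05  1.31  0.61 -0.47 -0.57] az -16.9 tilt 7.3 zz -0.017
p [ 952. -196.  554.] q [ 0.02  0.85  1.41  0.2  -1.46 -0.25] az -16.9 tilt 50.2 zz -0.014
400
p [1099. -240.  469.] q [-0.02  1.04  1.41  0.27 -1.   -0.28] az -16.5 tilt 34.3 zz -0.013
p [ 909. -189.  500.] q [ 0.01  0.86  1.41  0.14 -1.67 -0.24] az -17.3 tilt 63.2 zz -0.012
800
p [1047. -230.  375.] q [-0.02  1.05  1.41  0.17 -1.29 -0.24] az -16.9 tilt 52.5 zz -0.012
p [ 875. -182.  458.] q [ 0.    0.88  1.41  0.09 -1.82 -0.24] az -18.1 tilt 73.4 zz -0.011
```

```bash
cat > plan.py <<'E'
from drv import *
W=620
s=arm.read_state(); q0=s["joints"]
def rowsto(q,P,n): 
    p,Rt=fk(b[1],q,*b[2:]); return [list(Rt.inv().apply((np.array(P)-p)/n))+[0]]*n
for y0 in(-215,0,150):
  q1,p1,R1=drive(q0,rowsto(q0,[980,y0,420],8),W)
  for phi in(0,25,50):
    for n in(10,16):
      d=41*np.array([np.cos(np.radians(phi))*.95,np.sin(np.radians(phi))*.95,.3])
      q=q1
      for k in range(n):
        _,Rt=fk(b[1],q,*b[2:]); q,p,Rt=drive(q,[list(Rt.inv().apply(d))+[0]],W)
      print(y0,phi,n,end=" "); show(q,p,Rt)
E
time python3 plan.py
```

```text
-215 0 10 p [1133. -177.  420.] q [ 0.05  1.11  1.41  0.33 -0.96 -0.38] az -16.2 tilt 34.6 zz -0.008
-215 0 16 p [1178. -155.  410.] q [ 0.07  1.17  1.4   0.43 -0.78 -0.47] az -15.2 tilt 27.0 zz -0.001
-215 25 10 p [1128.  -40.  434.] q [ 0.19  1.1   1.41  0.42 -1.03 -0.51] az -15.1 tilt 36.1 zz 0.002
-215 25 16 p [1166.   48.  425.] q [ 0.26  1.14  1.35  0.57 -0.86 -0.67] az -12.8 tilt 28.8 zz 0.020
-215 50 10 p [1090.   76.  462.] q [ 0.32  1.05  1.39  0.48 -1.15 -0.6 ] az -14.9 tilt 38.9 zz 0.004
-215 50 16 p [1099.  221.  458.] q [ 0.45  1.09  1.34  0.64 -1.03 -0.8 ] az -11.7 tilt 32.5 zz 0.032
0 0 10 p [1139.  -11.  423.] q [ 0.21  1.12  1.41  0.44 -1.   -0.54] az -13.7 tilt 35.2 zz 0.015
0 0 16 p [1183.  -16.  412.] q [ 0.19  1.16  1.38  0.51 -0.79 -0.6 ] az -11.8 tilt 27.5 zz 0.031
0 25 10 p [1118.  131.  428.] q [ 0.36  1.11  1.37  0.54 -1.04 -0.69] az -12.7 tilt 35.8 zz 0.024
0 25 16 p [1152.  190.  418.] q [ 0.39  1.15  1.32  0.66 -0.86 -0.82] az -9.4 tilt 28.4 zz 0.053
0 50 10 p [1064.  253.  447.] q [ 0.5   1.08  1.35  0.6  -1.15 -0.8 ] az -12.5 tilt 37.9 zz 0.026
0 50 16 p [1066.  368.  440.] q [ 0.59  1.12  1.31  0.74 -1.02 -0.96] az -8.1 tilt 31.2 zz 0.065
150 0 10 p [1132.  105.  419.] q [ 0.33  1.12  1.38  0.52 -1.   -0.66] az -11.9 tilt 35.0 zz 0.032
150 0 16 p [1179.   80.  409.] q [ 0.28  1.17  1.35  0.57 -0.79 -0.7 ] az -9.4 tilt 27.4 zz 0.054
150 25 10 p [1101.  244.  418.] q [ 0.47  1.12  1.35  0.62 -1.04 -0.81] az -10.7 tilt 35.1 zz 0.043
150 25 16 p [1136.  284.  409.] q [ 0.48  1.16  1.31  0.72 -0.85 -0.92] az -6.8 tilt 27.8 zz 0.078
150 50 10 p [1037.  367.  431.] q [ 0.61  1.1   1.33  0.68 -1.15 -0.92] az -10.4 tilt 36.7 zz 0.046
150 50 16 p [1038.  462.  424.] q [ 0.68  1.14  1.29  0.8  -1.   -1.06] az -5.3 tilt 30.0 zz 0.091
real	0m8.645s
user	0m9.019s
sys	0m0.115s
```

```bash
cat > plan2.py <<'E'
from drv import *
from plan import rowsto
W=620
s=arm.read_state(); q0=s["joints"]
C=np.array([573,-206,124.]);B=np.array([580,210,124.])
q1,p1,R1=drive(q0,rowsto(q0,[980,0,420],8),W)
for n in(7,8,9):
  q=q1
  for k in range(n):
    _,Rt=fk(b[1],q,*b[2:]); q,p,Rt=drive(q,[list(Rt.inv().apply([39,0,12.3]))+[0]],W)
  show(q,p,Rt); X=Rt.as_matrix()[:,0]
  run([("out",[950,-150,400],0),("right",[800,-500,380],0),("right2",[600,-560,320],0),("via",C-113*X+[0,-100,60],0),("pre",C-80*X,0),("grasp",C+17*X,0),("lift",C-80*X,0),
   ("via",C-113*X+[0,-100,60],0),("back",[600,-560,320],0),("back2",[800,-500,380],0),("fwd",[880,-150,420],0),("flip",[880,-150,420],-180),("left",[800,250,420],0),("Bpre",B-100*X,0),("B",B+17*X,0),("Bout",B-100*X,0)],q,p,Rt)
E
python3 plan2.py | grep -v "^-\?[0-9]"
```

```text
p [1113.   -7.  431.] q [ 0.22  1.09  1.41  0.42 -1.1  -0.52] az -14.9 tilt 39.1 zz 0.004
out 10 cost 0.0 maxstep 0.38 q5max -0.44 [ 0.06  0.55  0.2   0.61 -0.44 -0.77]
right 19 cost 0.0 maxstep 0.07 q5max -0.41 [-0.44  0.54  0.45 -0.24 -0.61  0.3 ]
right2 10 cost 0.0 maxstep 0.05 q5max -0.59 [-0.72  0.4   0.19 -0.62 -0.63  0.82]
via 15 cost 20.2 maxstep 0.10 q5max -0.16 [-0.32  0.   -0.54 -0.51 -0.16  0.54]
pre 6 cost 112.0 maxstep 0.22 q5max -0.16 [-0.43  0.11 -0.52 -1.54 -0.16  1.64]
grasp 4 cost 37.5 maxstep 0.08 q5max -0.16 [-0.47  0.32 -0.41 -1.77 -0.17  1.91]
lift 4 cost 75.3 maxstep 0.08 q5max -0.16 [-0.43  0.11 -0.52 -1.54 -0.16  1.64]
via 6 cost 112.0 maxstep 0.22 q5max -0.16 [-0.32  0.   -0.54 -0.51 -0.16  0.54]
back 15 cost 3.1 maxstep 0.10 q5max -0.16 [-0.72  0.4   0.19 -0.62 -0.63  0.82]
back2 10 cost 0.0 maxstep 0.05 q5max -0.59 [-0.44  0.54  0.45 -0.24 -0.61  0.3 ]
fwd 18 cost 0.0 maxstep 0.08 q5max -0.37 [ 0.05  0.41  0.01  0.68 -0.39 -0.85]
flip 25 cost 0.0 maxstep 0.13 q5max -0.39 [ 0.05  0.41  0.01  0.68 -0.39  2.29]
left 20 cost 0.0 maxstep 0.08 q5max -0.38 [ 0.6
[... 2305 characters left out ...]
axstep 0.16 q5max -0.16 [-0.37  0.   -0.52 -0.71 -0.16  0.77]
back 15 cost 0.0 maxstep 0.06 q5max -0.20 [-0.74  0.39  0.19 -0.71 -0.62  0.91]
back2 10 cost 0.0 maxstep 0.06 q5max -0.56 [-0.45  0.54  0.43 -0.3  -0.57  0.37]
fwd 18 cost 0.0 maxstep 0.11 q5max -0.25 [ 0.01  0.39 -0.09  0.9  -0.27 -1.05]
flip 25 cost 0.0 maxstep 0.13 q5max -0.27 [ 0.01  0.39 -0.09  0.9  -0.27  2.09]
left 20 cost 0.0 maxstep 0.10 q5max -0.26 [ 0.59  0.37 -0.17  1.2  -0.69  1.44]
Bpre 19 cost 0.0 maxstep 0.06 q5max -0.64 [ 0.66  0.21 -1.04  1.99 -0.77  0.36]
B 5 cost 258.2 maxstep 0.06 q5max -0.75 [ 0.52  0.42 -0.9   2.05 -0.75  0.35]
Bout 5 cost 166.2 maxstep 0.06 q5max -0.76 [ 0.66  0.21 -1.04  1.99 -0.77  0.36]
```

```bash
cat > plan3.py <<'E'
from drv import *
W=620
def goto(q,P,sp=0,step=36,nmax=40,stay=None):
    for k in range(nmax):
        p,Rt=fk(b[1],q,*b[2:]); d=np.array(P)-p; L=np.linalg.norm(d)
        if L<1.5 and abs(sp)<.1: break
        st=min(1,step/max(L,1e-6)); s=np.clip(sp,-7,7); sp-=s
        q,_,_=drive(q,[list(Rt.inv().apply(d*st))+[s]],W)
    return q,k
if __name__=="__main__":
    s=arm.read_state(); q0=s["joints"]
    C=np.array([573,-206,124.]);B=np.array([580,210,124.])
    q1,k=goto(q0,[980,0,420])
    for n in(0,7):
      q=q1
      for k in range(n):
        _,Rt=fk(b[1],q,*b[2:]); q,_,_=drive(q,[list(Rt.inv().apply([39,0,12.3]))+[0]],W)
      print("n",n);show(q,*fk(b[1],q,*b[2:]))
      for nm,P,back,sp in [("out",[950,-150,400],None,0),("right",[800,-500,380],None,0),("right2",[600,-560,320],None,0),("via",C+[0,-100,60],113,0),("pre",C,80,0),("grasp",C,-17,0),("lift",C,80,0),("via",C+[0,-100,60],113,0),("back",[600,-560,320],None,0),("back2",[800,-500,380],None,0),("fwd",[880,-150,420],None,0),("flip",[880,-150,420],None,-180),("left",[800,250,420],None,0),("Bpre",B,100,0),("B",B,-17,0),("Bout",B,90,0)]:
        X=fk(b[1],q,*b[2:])[1].as_matrix()[:,0]
        T=np.array(P,float) if back is None else P-back*X
        q,k=goto(q,T,sp); p,Rt=fk(b[1],q,*b[2:]); print(nm,k,"err",(p-T).round(0),end=" "); show(q,p,Rt)
E
python3 plan3.py
```

```text
n 0
p [979.  -1. 420.] q [ 0.25  0.65  0.52  0.53 -0.82 -0.78] az -17.2 tilt 45.7 zz -0.015
out 5 err [0. 0. 0.] p [ 950. -150.  400.] q [ 0.08  0.59  0.41  0.42 -0.69 -0.59] az -17.2 tilt 45.7 zz -0.015
right 11 err [-0. -0. -0.] p [ 800. -500.  380.] q [-0.42  0.57  0.52 -0.12 -0.75  0.19] az -17.2 tilt 45.7 zz -0.015
right2 6 err [1. 0. 0.] p [ 601. -560.  320.] q [-0.66  0.41  0.2  -0.41 -0.67  0.61] az -17.2 tilt 45.7 zz -0.015
via 11 err [-0. -1.  1.] p [ 497. -284.  266.] q [-0.23 -0.   -0.66  0.12 -0.16 -0.15] az -14.6 tilt 46.8 zz 0.008
pre 8 err [-0. -1.  0.] p [ 520. -193.  182.] q [-0.11  0.1  -0.61 -0.34 -0.16  0.22] az -1.6 tilt 49.2 zz 0.118
grasp 3 err [0. 0. 0.] p [ 584. -206.  111.] q [-0.2   0.32 -0.42 -0.71 -0.17  0.65] az -1.5 tilt 49.2 zz 0.118
lift 3 err [-0. -0.  0.] p [ 521. -205.  185.] q [-0.16  0.11 -0.56 -0.41 -0.21  0.32] az -1.5 tilt 49.2 zz 0.118
via 4 err [ 0. -0. -0.] p [ 499. -304.  270.] q [-0.44  0.07 -0.31 -0.5  -0.58  0.57] az -1.5 tilt 49.2 zz 0.118
back 8 err [-0.  0.  0.] p [ 600. -560.  320.] q [-0.74  0.48  0.39 -0.54 -0.98  0.72] az -1.5 t
[... 2021 characters left out ...]
9.8 tilt 37.3 zz 0.048
fwd 11 err [ 0. -0.  0.] p [ 880. -150.  420.] q [ 0.04  0.4   0.01  0.56 -0.32 -0.73] az -9.8 tilt 37.3 zz 0.048
flip 26 err [ 0. -0. -0.] p [ 880. -150.  420.] q [ 0.04  0.4   0.01  0.56 -0.32  2.41] az -9.8 tilt 37.3 zz -0.048
left 12 err [ 0. -0. -0.] p [800. 250. 420.] q [ 0.57  0.35 -0.18  1.18 -0.62  1.47] az -9.8 tilt 37.3 zz -0.048
Bpre 14 err [-0.  1.  1.] p [501. 224. 186.] q [ 0.6   0.18 -1.04  2.05 -0.7   0.36] az -12.0 tilt 38.1 zz -0.030
B 8 err [-0.  1.  1.] p [593. 208. 114.] q [ 0.5   0.41 -0.89  2.05 -0.7   0.38] az -20.9 tilt 41.1 zz 0.047
Bout 3 err [ 0. -0.  0.] p [517. 234. 183.] q [ 0.78  0.24 -0.95  1.63 -0.76  0.58] az -20.9 tilt 41.1 zz 0.047
```

The simulation with 7 push rows works for both stands. Executing it step by step.

```bash
cat > r.py <<'E'
from plan3 import *
import sys
# usage: r.py x y z [back] : tool-frame rows to go there at <=38 mm; simulates and shows end
s=arm.read_state(); M=R.from_quat(s["ee_rot"]); p=s["position"]; v=list(map(float,sys.argv[1:]))
T=np.array(v[:3]); 
if len(v)>3: T=T-v[3]*M.as_matrix()[:,0]
d=M.inv().apply(T-p); n=int(np.ceil(np.linalg.norm(d)/38))
print("total",d.round(1),"n",n,"row",(d/n).round(1),"T",T.round(0)); q=s["joints"]; print("now",end=" "); show(q,p,M)
q2,p2,R2=drive(q,[list(d/n)+[0]]*n,W); print("sim",end=" "); show(q2,p2,R2)
E
python3 r.py 980 0 420
```

```text
total [  14.9 -135.9  254.4] n 8 row [  1.9 -17.   31.8] T [980.   0. 420.]
now p [ 805. -215.  340.] q [-0.03  0.37 -0.16  0.58 -0.34 -0.73] az -17.3 tilt 45.7 zz -0.016
sim p [980.  -0. 420.] q [ 0.26  0.65  0.52  0.53 -0.82 -0.78] az -17.2 tilt 45.7 zz -0.015
```

Call:
{"fn": "drive_tool", "kwargs": {
  "motion": [
    [2,-17,32,0],
    [2,-17,32,0],
    [2,-17,32,0],
    [2,-17,32,0],
    [2,-17,32,0],
    [2,-17,32,0],
    [2,-17,32,0],
    [2,-17,31,0]
  ]
}}

```text
clock: 7.18
position: [983.9, 0.7, 419.7]
ee_rot: [-0.61, 0.368, 0.178, 0.679]
contact_force: [1.6, -0.5, 0.2]
gripper_width: 85.5
```

Call:
{"fn": "drive_tool", "kwargs": {
  "motion": [
    [17,-35,11,0],
    [17,-35,11,0],
    [17,-35,11,0],
    [18,-34,11,0],
    [19,-33,11,0],
    [20,-33,11,0],
    [21,-32,11,0],
    [21,-32,11,0]
  ]
}}

```text
clock: 7.85
position: [1112.6, -6.5, 422.0]
ee_rot: [-0.627, 0.331, 0.147, 0.69]
contact_force: [-0.2, -0.2, 1.8]
gripper_width: 85.8
```

```bash
python3 r.py 950 -150 400
```

```text
total [ -75.4   92.7 -182.3] n 6 row [-12.6  15.4 -30.4] T [ 950. -150.  400.]
now p [1113.   -6.  422.] q [ 0.23  1.09  1.41  0.43 -1.11 -0.54] az -16.0 tilt 39.8 zz -0.004
sim p [ 950. -150.  400.] q [ 0.06  0.55  0.22  0.61 -0.47 -0.77] az -16.0 tilt 39.8 zz -0.004
```

Call:
{"fn": "drive_tool", "kwargs": {
  "motion": [
    [-13,15.5,-30.5,0],
    [-13,15.5,-30.5,0],
    [-13,15.5,-30.5,0],
    [-13,15.5,-30.5,0],
    [-12,15.5,-30.5,0],
    [-12,15.5,-30,0]
  ]
}}

```text
clock: 8.35
position: [993.9, -117.8, 415.4]
ee_rot: [-0.627, 0.331, 0.141, 0.69]
contact_force: [1.2, -0.9, 0.4]
gripper_width: 85.3
```

```bash
python3 r.py 800 -500 380
```

```text
total [ -37.    79.9 -421. ] n 12 row [ -3.1   6.7 -35.1] T [ 800. -500.  380.]
now p [ 994. -118.  415.] q [ 0.11  0.63  0.4   0.58 -0.57 -0.76] az -16.6 tilt 39.4 zz -0.007
sim p [ 800. -500.  379.] q [-0.43  0.54  0.43 -0.19 -0.59  0.26] az -16.5 tilt 39.4 zz -0.006
```

Call:
{"fn": "drive_tool", "kwargs": {
  "motion": [
    [-3,7,-35,0],
    [-3,7,-35,0],
    [-3,7,-35,0],
    [-3,7,-35,0],
    [-3,7,-35,0],
    [-3,7,-35,0],
    [-3,7,-35,0],
    [-3,7,-35,0],
    [-3,7,-35,0],
    [-3,7,-35,0]
  ]
}}

```text
clock: 9.18
position: [832.0, -435.2, 382.6]
ee_rot: [-0.628, 0.331, 0.141, 0.69]
contact_force: [0.7, -0.8, -0.4]
gripper_width: 85.5
```

```bash
python3 r.py 600 -560 320
```

```text
total [-104.5  168.7 -184.3] n 8 row [-13.1  21.1 -23. ] T [ 600. -560.  320.]
now p [ 832. -435.  383.] q [-0.32  0.52  0.35 -0.04 -0.52  0.07] az -16.6 tilt 39.4 zz -0.007
sim p [ 600. -560.  320.] q [-0.7   0.39  0.18 -0.58 -0.6   0.78] az -16.5 tilt 39.4 zz -0.007
```

Call:
{"fn": "drive_tool", "kwargs": {
  "motion": [
    [-13,21,-23,0],
    [-13,21,-23,0],
    [-13,21,-23,0],
    [-13,21,-23,0],
    [-13,21,-23,0],
    [-13,21,-23,0],
    [-13,21,-23,0],
    [-13,21,-23,0]
  ]
}}

```text
clock: 9.85
position: [600.2, -559.1, 320.3]
ee_rot: [-0.628, 0.331, 0.141, 0.69]
contact_force: [-0.7, -1.1, -0.3]
gripper_width: 85.2
```

```bash
python3 r.py 573 -306 184 113;  python3 r.py 573 -356 184 113
```

```text
total [-102.7  165.4  236.5] n 9 row [-11.4  18.4  26.3] T [ 489. -281.  256.]
now p [ 600. -559.  320.] q [-0.7   0.39  0.18 -0.58 -0.6   0.77] az -16.6 tilt 39.4 zz -0.008
sim p [ 483. -298.  256.] q [-0.34  0.   -0.54 -0.48 -0.16  0.52] az -14.0 tilt 39.2 zz 0.014
total [-91.7 156.8 188.5] n 7 row [-13.1  22.4  26.9] T [ 489. -331.  256.]
now p [ 600. -559.  320.] q [-0.7   0.39  0.18 -0.58 -0.6   0.77] az -16.6 tilt 39.4 zz -0.008
sim p [ 490. -331.  257.] q [-0.4   0.04 -0.49 -0.49 -0.17  0.56] az -16.6 tilt 39.4 zz -0.008
```

Call:
{"fn": "drive_tool", "kwargs": {
  "motion": [
    [-11,18,26,0],
    [-11,18,26,0],
    [-11,18,26,0],
    [-11,18,26,0],
    [-11,18,26,0],
    [-11,18,26,0],
    [-11,18,26,0],
    [-11,18,26,0],
    [-11,18,24,0]
  ]
}}

```text
clock: 10.6
position: [487.1, -298.3, 254.5]
ee_rot: [-0.626, 0.319, 0.154, 0.695]
contact_force: [-0.7, 0.8, 0.9]
gripper_width: 85.3
```

```bash
python3 st.py; python3 r.py 573 -206 124 80; python3 r.py 573 -206 134 90
```

```text
t 10.6 p [ 487.1 -298.3  254.5] q [-0.338  0.013 -0.534 -0.476 -0.161  0.513] g 85.3 F [-0.7  0.8  0.9]
x [ 0.75  -0.185 -0.635] az -13.9
y [-0.612  0.17  -0.772] az 164.5
z [0.251 0.968 0.014] az 75.5
total [ 50.2  63.9 109.1] n 4 row [12.5 16.  27.3] T [ 513. -191.  175.]
now p [ 487. -298.  254.] q [-0.34  0.01 -0.53 -0.48 -0.16  0.51] az -13.9 tilt 39.4 zz 0.014
sim p [ 505. -209.  167.] q [-0.39  0.12 -0.51 -1.28 -0.16  1.35] az -11.0 tilt 38.3 zz 0.039
total [ 33.8  56.1 109.2] n 4 row [ 8.5 14.  27.3] T [ 506. -189.  191.]
now p [ 487. -298.  254.] q [-0.34  0.01 -0.53 -0.48 -0.16  0.51] az -13.9 tilt 39.4 zz 0.014
sim p [ 496. -213.  180.] q [-0.37  0.08 -0.53 -1.17 -0.16  1.22] az -10.3 tilt 38.1 zz 0.045
```

Call:
{"fn": "drive_tool", "kwargs": {
  "motion": [
    [8,14,27,0],
    [8,14,27,0],
    [8,14,27,0],
    [8,14,27,0]
  ]
}}

```text
clock: 10.93
position: [495.8, -216.1, 183.5]
ee_rot: [-0.626, 0.294, 0.159, 0.705]
contact_force: [-0.7, -0.5, -0.8]
gripper_width: 85.5
```

```bash
python3 st.py; python3 r.py 573 -206 124 70; python3 r.py 573 -206 124 -17; python3 - <<'E'
from bench import arm
import cv2,numpy as np
a=arm.get_image("side")[:,:,::-1];t=arm.get_image("top")[:,:,::-1]
cv2.imwrite("pics/s1.png",np.hstack([cv2.resize(a[90:270,230:430],(400,360)),cv2.resize(t[150:330,340:540],(400,360))]))
E
```

```text
t 10.93 p [ 495.8 -216.1  183.5] q [-0.367  0.076 -0.524 -1.14  -0.161  1.192] g 85.5 F [-0.7 -0.5 -0.8]
x [ 0.777 -0.144 -0.613] az -10.5
y [-0.591  0.167 -0.789] az 164.2
z [0.216 0.975 0.045] az 77.5
total [25.   3.  23.8] n 1 row [25.   3.  23.8] T [ 519. -196.  167.]
now p [ 496. -216.  183.] q [-0.37  0.08 -0.52 -1.14 -0.16  1.19] az -10.5 tilt 37.8 zz 0.045
sim p [ 519. -198.  167.] q [-0.38  0.13 -0.5  -1.33 -0.16  1.39] az -10.3 tilt 37.6 zz 0.046
total [112.    3.   23.8] n 4 row [28.   0.8  5.9] T [ 586. -208.  114.]
now p [ 496. -216.  183.] q [-0.37  0.08 -0.52 -1.14 -0.16  1.19] az -10.5 tilt 37.8 zz 0.045
sim p [ 587. -209.  116.] q [-0.51  0.33 -0.41 -1.76 -0.26  1.91] az -10.4 tilt 37.8 zz 0.045
```

View pics/s1.png

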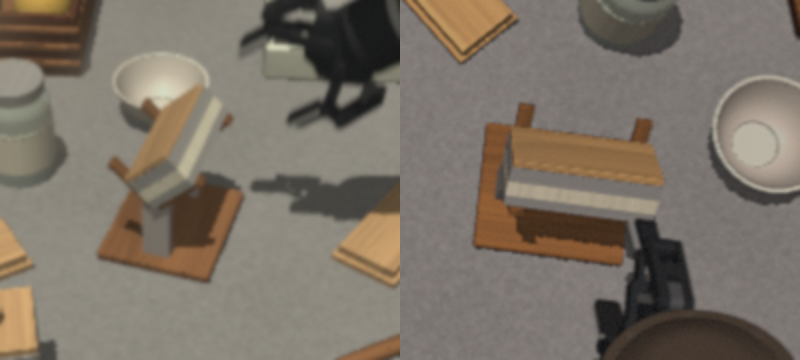

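```bash
python3 - <<'E'
from geo import *
s=arm.read_state(); M=R.from_quat(s["ee_rot"]).as_matrix(); p=s["position"]
for sg in(-1,1):
    for b in(0,13):
        P=p-b*M[:,0]+sg*46*M[:,1]; print(sg,b,P.round(0),[ (proj(c,P)[0]).round(1).tolist() for c in("top","side")])
E
```

```text
-1 0 [ 522. -223.  217.] [[460.4, 254.7], [343.6, 119.4]]
-1 13 [ 512. -221.  225.] [[462.0, 260.3], [348.8, 116.7]]
1 0 [ 467. -207.  145.] [[443.7, 295.2], [368.4, 153.9]]
1 13 [ 457. -205.  153.] [[444.9, 300.9], [373.4, 151.5]]
```

The finger projections agree with the picture: upper tip seen at about (460,261) against a predicted (462,260). Entering now, with a small spin to level the jaws and a slight bias toward the lid side.

Call:
{"fn": "drive_tool", "kwargs": {
  "motion": [
    [20,0,24,-3.3],
    [10,0,1,0],
    [25,0,0,0],
    [25,0,0,0],
    [20,0,0,0],
    [10,0,0,0]
  ]
}}

```text
clock: 11.53
position: [582.0, -215.7, 115.1]
ee_rot: [-0.641, 0.289, 0.166, 0.692]
contact_force: [-0.9, 0.1, -0.4]
gripper_width: 85.2
```

```bash
python3 st.py; python3 r.py 573 -206 124 -17; python3 - <<'E'
from bench import arm
import cv2,numpy as np
a=arm.get_image("side")[:,:,::-1];t=arm.get_image("top")[:,:,::-1]
cv2.imwrite("pics/s2.png",np.hstack([cv2.resize(a[110:230,250:385],(400,356),interpolation=2),cv2.resize(t[180:300,365:500],(400,356),interpolation=2)]))
E
```

```text
t 11.53 p [ 582.  -215.7  115.1] q [-0.52   0.325 -0.403 -1.718 -0.27   1.922] g 85.2 F [-0.9  0.1 -0.4]
x [ 0.778 -0.142 -0.612] az -10.3
y [-0.599  0.124 -0.791] az 168.4
z [0.188 0.982 0.011] az 79.2
total [ 3.2 -0.4  7.9] n 1 row [ 3.2 -0.4  7.9] T [ 586. -208.  114.]
now p [ 582. -216.  115.] q [-0.52  0.33 -0.4  -1.72 -0.27  1.92] az -10.3 tilt 37.7 zz 0.011
sim p [ 587. -210.  116.] q [-0.51  0.33 -0.4  -1.75 -0.26  1.95] az -10.3 tilt 37.7 zz 0.012
```

View pics/s2.png

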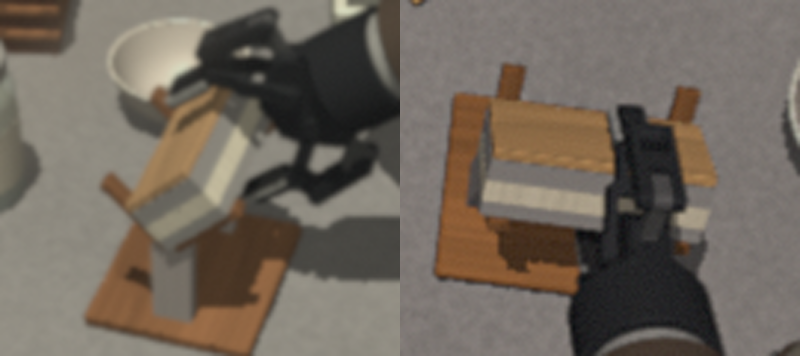

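The upper finger is over the lid and the lower one behind the bottom, about 9 mm right of mid-length. I centre it and close.

Call:
{"fn": "drive_tool", "kwargs": {
  "motion": [
    [2,-1,9,0],
    [0,0,0,0]
  ]
}}

```text
clock: 11.8
position: [584.7, -204.7, 116.3]
ee_rot: [-0.641, 0.288, 0.166, 0.692]
contact_force: [-0.4, 0.3, -0.7]
gripper_width: 85.3
```

Call:
{"fn": "drive_tool", "kwargs": {
  "motion": [
    [0,0,0,0],
    [0,0,0,0],
    [0,0,0,0],
    [0,0,0,0],
    [0,0,0,0],
    [0,0,0,0],
    [0,0,0,0],
    [0,0,0,0]
  ],
  "grip": 20
}}

```text
clock: 12.47
position: [584.8, -204.9, 117.4]
ee_rot: [-0.641, 0.287, 0.165, 0.692]
contact_force: [-8.3, 1.2, 10.8]
gripper_width: 46.6
```

```bash
python3 st.py
```

```text
t 12.47 p [ 584.8 -204.9  117.4] q [-0.504  0.319 -0.408 -1.743 -0.261  1.937] g 46.6 F [-8.3  1.2 10.8]
x [ 0.78 -0.14 -0.61] az -10.2
y [-0.597  0.123 -0.793] az 168.4
z [0.186 0.982 0.012] az 79.3
```

Call:
{"fn": "drive_tool", "kwargs": {
  "motion": [
    [0,0,0,0],
    [0,0,0,0],
    [-6,-8,0,0],
    [-9,-12,0,0],
    [-12,-16,0,0],
    [-12,-16,0,0]
  ]
}}

```text
clock: 12.97
position: [580.3, -209.8, 167.2]
ee_rot: [-0.642, 0.277, 0.167, 0.695]
contact_force: [0.1, -1.5, -2.5]
gripper_width: 44.2
```

```bash
python3 st.py; python3 - <<'E'
from bench import arm
import cv2,numpy as np
a=arm.get_image("side")[:,:,::-1];t=arm.get_image("top")[:,:,::-1]
cv2.imwrite("pics/s3.png",np.hstack([cv2.resize(a[90:210,250:385],(400,356),interpolation=2),cv2.resize(t[180:300,365:500],(400,356),interpolation=2)]))
E
```

```text
t 12.97 p [ 580.3 -209.8  167.2] q [-0.348  0.221 -0.385 -1.286 -0.161  1.371] g 44.2 F [ 0.1 -1.5 -2.5]
x [ 0.791 -0.124 -0.599] az -8.9
y [-0.587  0.12  -0.8  ] az 168.4
z [0.171 0.985 0.023] az 80.1
```

View pics/s3.png

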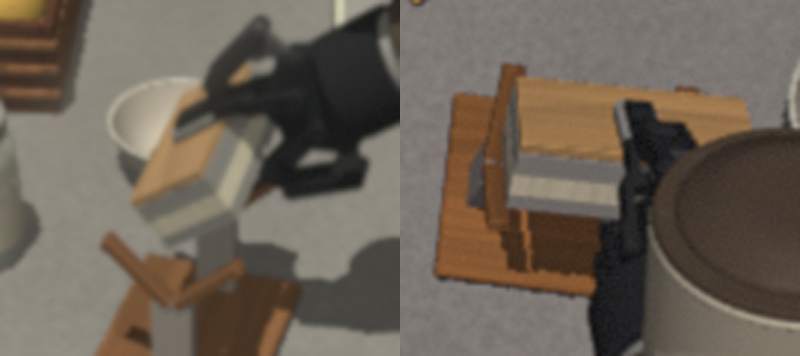

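The tin is lifted and closed (44.2 mm). Now back out the way I came.

```bash
python3 r.py 570 -300 260; python3 r.py 640 -430 330; python3 r.py 800 -450 400
```

```text
total [-51.4 -77.2 -88.4] n 4 row [-12.9 -19.3 -22.1] T [ 570. -300.  260.]
now p [ 581. -210.  169.] q [-0.35  0.22 -0.38 -1.29 -0.16  1.38] az -9.0 tilt 36.6 zz 0.020
sim p [ 571. -302.  261.] q [-0.4   0.14 -0.31 -0.77 -0.28  0.87] az -8.9 tilt 36.5 zz 0.021
total [ -21.3 -189.6 -203.1] n 8 row [ -2.7 -23.7 -25.4] T [ 640. -430.  330.]
now p [ 581. -210.  169.] q [-0.35  0.22 -0.38 -1.29 -0.16  1.38] az -9.0 tilt 36.6 zz 0.020
sim p [ 641. -431.  332.] q [-0.54  0.29  0.05 -0.65 -0.53  0.79] az -8.9 tilt 36.5 zz 0.021
total [  66.5 -341.7 -194. ] n 11 row [  6.  -31.1 -17.6] T [ 800. -450.  400.]
now p [ 581. -210.  169.] q [-0.35  0.22 -0.38 -1.29 -0.16  1.38] az -9.0 tilt 36.6 zz 0.020
sim p [ 799. -454.  400.] q [-0.43  0.49  0.44 -0.39 -0.63  0.46] az -8.4 tilt 36.2 zz 0.025
```

Call:
{"fn": "drive_tool", "kwargs": {
  "motion": [
    [-6,-14,-12,0],
    [-6,-24,-20,0],
    [-3,-24,-25,0],
    [-2,-24,-25,0],
    [-2,-24,-25,0],
    [-2,-24,-25,0],
    [-2,-24,-25,0],
    [0,-24,-25,0],
    [0,-15,-15,0]
  ]
}}

```text
clock: 13.82
position: [642.1, -427.5, 329.6]
ee_rot: [-0.642, 0.276, 0.165, 0.696]
contact_force: [1.3, -0.0, -1.9]
gripper_width: 44.4
```

```bash
python3 r.py 850 -330 420; python3 r.py 880 -150 420; cat > f2.py <<'E'
from plan3 import *
s=arm.read_state(); q=s["joints"]; B=np.array([580,210,124.])
for nm,P,back,sp in [("a",[830,-360,420],None,0),("fwd",[880,-150,420],None,0),("flip",[880,-150,420],None,-180),("left",[800,250,420],None,0),("Bup",B+[0,0,70],40,0),("Bup2",B+[0,0,70],-17,0),("Bpre",B,60,0),("B",B,-17,0),("Bout",B,90,0)]:
        X=fk(b[1],q,*b[2:])[1].as_matrix()[:,0]
        T=np.array(P,float) if back is None else P-back*X
        q,k=goto(q,T,sp); p,Rt=fk(b[1],q,*b[2:]); print(nm,k,"err",(p-T).round(0),end=" "); show(q,p,Rt)
E
python3 f2.py
```

```text
total [  98.9 -182.1  134. ] n 7 row [ 14.1 -26.   19.1] T [ 850. -330.  420.]
now p [ 642. -427.  330.] q [-0.54  0.29  0.05 -0.64 -0.52  0.78] az -8.9 tilt 36.6 zz 0.024
sim p [ 850. -330.  421.] q [-0.21  0.45  0.32 -0.09 -0.51  0.08] az -8.8 tilt 36.6 zz 0.024
total [ 100.4 -177.8  316.4] n 10 row [ 10.  -17.8  31.6] T [ 880. -150.  420.]
now p [ 642. -427.  330.] q [-0.54  0.29  0.05 -0.64 -0.52  0.78] az -8.9 tilt 36.6 zz 0.024
sim p [ 880. -150.  421.] q [ 0.04  0.4   0.01  0.54 -0.3  -0.67] az -8.8 tilt 36.6 zz 0.024
a 7 err [ 0. -0.  0.] p [ 830. -360.  420.] q [-0.26  0.44  0.33 -0.17 -0.54  0.18] az -8.8 tilt 36.6 zz 0.024
fwd 6 err [-0.  0. -0.] p [ 880. -150.  420.] q [ 0.04  0.4   0.    0.55 -0.3  -0.67] az -8.8 tilt 36.6 zz 0.024
flip 26 err [ 0.  0. -0.] p [ 880. -150.  420.] q [ 0.04  0.4   0.    0.55 -0.3   2.47] az -8.8 tilt 36.6 zz -0.024
left 12 err [-0.  0. -0.] p [800. 250. 420.] q [ 0.56  0.35 -0.2   1.23 -0.59  1.47] az -8.8 tilt 36.6 zz -0.024
Bup 13 err [-0.  1.  1.] p [548. 215. 219.] q [ 0.52  0.17 -0.95  2.05 -0.62  0.51] az -11.3 tilt 37.8 zz -0.004
Bup2 6 err [-0.  1.  1.] p [593. 208. 184.] q [ 0.47  0.28 -0.88  2.05 -0.62  0.52] az -15.2 tilt 39.6 zz 0.030
Bpre 2 err [ 0. -0.  0.] p [535. 222. 162.] q [ 0.57  0.26 -0.98  2.04 -0.69  0.42] az -15.2 tilt 39.6 zz 0.030
B 7 err [-0.  1.  1.] p [593. 207. 114.] q [ 0.49  0.41 -0.89  2.05 -0.69  0.42] az -20.9 tilt 41.4 zz 0.077
Bout 3 err [0. 0. 0.] p [517. 234. 184.] q [ 0.78  0.24 -0.94  1.62 -0.75  0.63] az -20.9 tilt 41.4 zz 0.077
```

Call:
{"fn": "drive_tool", "kwargs": {
  "motion": [
    [10,-18,25,0],
    [11,-19,32,0],
    [11,-19,32,0],
    [11,-19,32,0],
    [11,-19,32,0],
    [11,-19,32,0],
    [11,-19,32,0],
    [11,-19,32,0],
    [11,-19,32,0],
    [10,-15,25,0]
  ]
}}

```text
clock: 14.65
position: [888.6, -157.6, 416.9]
ee_rot: [-0.641, 0.278, 0.168, 0.695]
contact_force: [0.4, -0.1, -2.8]
gripper_width: 44.6
```

Call:
{"fn": "drive_tool", "kwargs": {
  "motion": [
    [0,0,0,-4],
    [0,0,0,-7],
    [0,0,0,-7],
    [0,0,0,-7],
    [0,0,0,-7],
    [0,0,0,-7],
    [0,0,0,-7],
    [0,0,0,-7],
    [0,0,0,-7],
    [0,0,0,-7]
  ]
}}

```text
clock: 15.48
position: [887.2, -160.3, 416.1]
ee_rot: [0.919, -0.139, -0.294, -0.224]
contact_force: [-0.3, -0.3, -2.7]
gripper_width: 43.9
```

```bash
python3 st.py
```

```text
t 15.48 p [ 887.2 -160.3  416.1] q [ 0.028  0.416  0.052  0.477 -0.324  0.578] g 43.9 F [-0.3 -0.3 -2.7]
x [ 0.789 -0.124 -0.602] az -8.9
y [-0.387 -0.861 -0.33 ] az -114.2
z [-0.478  0.493 -0.727] az 134.1
```

Call:
{"fn": "drive_tool", "kwargs": {
  "motion": [
    [0,0,0,-7],
    [0,0,0,-7],
    [0,0,0,-7],
    [0,0,0,-7],
    [0,0,0,-7],
    [0,0,0,-7],
    [0,0,0,-7],
    [0,0,0,-7],
    [0,0,0,-7],
    [0,0,0,-7]
  ]
}}

```text
clock: 16.32
position: [887.2, -160.3, 416.2]
ee_rot: [0.881, 0.055, -0.32, 0.344]
contact_force: [-0.6, 0.4, -2.2]
gripper_width: 44.3
```

Call:
{"fn": "drive_tool", "kwargs": {
  "motion": [
    [0,0,0,-7],
    [0,0,0,-7],
    [0,0,0,-7],
    [0,0,0,-7],
    [0,0,0,-7],
    [0,0,0,-5],
    [0,0,0,-2]
  ]
}}

```text
clock: 16.9
position: [887.2, -160.3, 416.1]
ee_rot: [0.7, 0.166, -0.28, 0.636]
contact_force: [-0.7, -1.6, -2.7]
gripper_width: 44.0
```

```bash
python3 st.py; sed -i 's/("a",.*("left",/("left",/' f2.py; python3 f2.py; python3 r.py 800 250 420
```

```text
t 16.9 p [ 887.2 -160.3  416.1] q [ 0.028  0.416  0.052  0.477 -0.324  2.53 ] g 44.0 F [-0.7 -1.6 -2.7]
x [ 0.789 -0.124 -0.602] az -8.9
y [ 0.587 -0.137  0.798] az -13.1
z [-0.181 -0.983 -0.035] az -100.4
left 12 err [ 0. -0.  0.] p [800. 250. 420.] q [ 0.56  0.35 -0.2   1.2  -0.6   1.48] az -8.9 tilt 37.0 zz -0.036
Bup 12 err [-0.  1.  1.] p [548. 216. 219.] q [ 0.51  0.16 -0.95  2.05 -0.61  0.5 ] az -11.0 tilt 38.1 zz -0.018
Bup2 6 err [-0.  1.  1.] p [593. 208. 184.] q [ 0.47  0.28 -0.88  2.05 -0.61  0.51] az -15.0 tilt 39.9 zz 0.017
Bpre 2 err [0. 0. 0.] p [536. 222. 163.] q [ 0.56  0.26 -0.98  2.04 -0.68  0.41] az -15.0 tilt 39.9 zz 0.017
B 7 err [-0.  1.  1.] p [593. 207. 114.] q [ 0.49  0.41 -0.89  2.05 -0.69  0.42] az -20.8 tilt 41.8 zz 0.065
Bout 3 err [ 0.  0. -0.] p [517. 234. 184.] q [ 0.78  0.23 -0.94  1.62 -0.75  0.63] az -20.8 tilt 41.8 zz 0.065
total [-121.9 -104.3 -387.6] n 12 row [-10.2  -8.7 -32.3] T [800. 250. 420.]
now p [ 887. -160.  416.] q [ 0.03  0.42  0.05  0.48 -0.32  2.53] az -8.9 tilt 37.0 zz -0.035
sim p [800. 250. 420.] q [ 0.56  0.35 -0.2   1.2  -0.6   1.48] az -8.9 tilt 37.0 zz -0.036
```

Call:
{"fn": "drive_tool", "kwargs": {
  "motion": [
    [-10,-8,-25,0],
    [-10,-9,-33,0],
    [-10,-9,-33,0],
    [-10,-9,-33,0],
    [-10,-9,-33,0],
    [-10,-9,-33,0],
    [-10,-9,-33,0],
    [-10,-9,-33,0],
    [-10,-9,-33,0],
    [-10,-9,-33,0]
  ]
}}

```text
clock: 17.73
position: [816.2, 175.3, 418.2]
ee_rot: [0.701, 0.164, -0.28, 0.636]
contact_force: [1.4, 0.5, -3.0]
gripper_width: 44.1
```

```bash
python3 st.py; python3 r.py 581 210 224 60;python3 r.py 581 210 194 -17
```

```text
t 17.73 p [816.2 175.3 418.2] q [ 0.433  0.324 -0.244  1.249 -0.49   1.505] g 44.1 F [ 1.4  0.5 -3. ]
x [ 0.79  -0.126 -0.6  ] az -9.1
y [ 0.585 -0.138  0.799] az -13.3
z [-0.184 -0.982 -0.035] az -100.6
total [-133.6 -297.6   16.1] n 9 row [-14.8 -33.1   1.8] T [534. 218. 260.]
now p [816. 175. 418.] q [ 0.43  0.32 -0.24  1.25 -0.49  1.5 ] az -9.1 tilt 36.9 zz -0.035
sim p [534. 216. 259.] q [ 0.56  0.08 -0.95  1.95 -0.6   0.6 ] az -9.1 tilt 36.9 zz -0.036
total [ -38.5 -321.6   17.1] n 9 row [ -4.3 -35.7   1.9] T [594. 208. 184.]
now p [816. 175. 418.] q [ 0.43  0.32 -0.24  1.25 -0.49  1.5 ] az -9.1 tilt 36.9 zz -0.035
sim p [591. 225. 208.] q [ 0.49  0.24 -0.87  2.05 -0.6   0.51] az -11.9 tilt 38.6 zz -0.011
```

Call:
{"fn": "drive_tool", "kwargs": {
  "motion": [
    [-14,-30,2,0],
    [-15,-33,2,0],
    [-15,-33,2,0],
    [-15,-33,2,0],
    [-15,-33,2,0],
    [-15,-33,2,0],
    [-15,-33,2,0],
    [-15,-33,2,0],
    [-15,-33,1,0]
  ]
}}

```text
clock: 18.48
position: [534.7, 214.4, 262.5]
ee_rot: [0.701, 0.163, -0.28, 0.636]
contact_force: [0.4, 1.2, -2.3]
gripper_width: 44.1
```

```bash
python3 st.py; python3 r.py 581 210 174 -17; cat > f3.py <<'E'
from plan3 import *
s=arm.read_state(); q=s["joints"]; B=np.array([581,210,124.])
for nm,P,back,sp in [("up",B+[0,0,50],-17,0),("ov",B+[0,0,50],-27,0),("mid",B+[0,0,50],-17,0),("B",B,-17,0)]:
        X=fk(b[1],q,*b[2:])[1].as_matrix()[:,0]
        T=P-back*X
        q,k=goto(q,T,sp); p,Rt=fk(b[1],q,*b[2:]); print(nm,k,"err",(p-T).round(0),end=" "); show(q,p,Rt)
E
python3 f3.py
```

```text
t 18.48 p [534.7 214.4 262.5] q [ 0.547  0.072 -0.951  1.952 -0.594  0.604] g 44.1 F [ 0.4  1.2 -2.3]
x [ 0.79  -0.126 -0.6  ] az -9.1
y [ 0.585 -0.138  0.8  ] az -13.3
z [-0.184 -0.982 -0.035] az -100.6
total [107.2 -43.1  -1. ] n 4 row [ 26.8 -10.8  -0.3] T [594. 208. 164.]
now p [535. 214. 262.] q [ 0.55  0.07 -0.95  1.95 -0.59  0.6 ] az -9.1 tilt 36.8 zz -0.035
sim p [588. 230. 193.] q [ 0.51  0.27 -0.88  2.05 -0.63  0.48] az -12.9 tilt 38.7 zz -0.002
up 8 err [-0.  1.  1.] p [594. 209. 165.] q [ 0.48  0.31 -0.88  2.05 -0.64  0.48] az -16.7 tilt 40.3 zz 0.030
ov 3 err [-0.  1.  1.] p [601. 205. 157.] q [ 0.47  0.33 -0.87  2.05 -0.64  0.48] az -17.6 tilt 40.6 zz 0.037
mid 1 err [ 0. -0. -0.] p [593. 206. 163.] q [ 0.48  0.32 -0.88  2.02 -0.64  0.49] az -17.6 tilt 40.6 zz 0.037
B 5 err [-0.  1.  1.] p [593. 207. 114.] q [ 0.49  0.41 -0.89  2.05 -0.69  0.41] az -20.8 tilt 41.6 zz 0.065
```

Call:
{"fn": "drive_tool", "kwargs": {
  "motion": [
    [26,-11,0,0],
    [26,-11,0,0],
    [20,-8,0,0],
    [20,-8,6,0]
  ]
}}

```text
clock: 18.82
position: [578.3, 224.1, 202.3]
ee_rot: [0.691, 0.159, -0.306, 0.636]
contact_force: [-0.1, -0.1, -2.0]
gripper_width: 44.2
```

```bash
python3 st.py; python3 r.py 581 210 174 -17
```

```text
t 18.82 p [578.3 224.1 202.3] q [ 0.498  0.237 -0.895  2.049 -0.617  0.499] g 44.2 F [-0.1 -0.1 -2. ]
x [ 0.762 -0.171 -0.625] az -12.6
y [ 0.609 -0.141  0.781] az -13.1
z [-0.222 -0.975 -0.004] az -102.8
total [ 39.1 -18.4  13.3] n 2 row [19.6 -9.2  6.6] T [594. 207. 163.]
now p [578. 224. 202.] q [ 0.5   0.24 -0.9   2.05 -0.62  0.5 ] az -12.6 tilt 38.7 zz -0.004
sim p [593. 218. 179.] q [ 0.49  0.29 -0.88  2.05 -0.63  0.49] az -14.8 tilt 39.6 zz 0.014
```

Call:
{"fn": "drive_tool", "kwargs": {
  "motion": [
    [20,-9,10,0],
    [20,-9,10,0],
    [12,-6,8,0],
    [0,0,0,0]
  ]
}}

```text
clock: 19.15
position: [592.6, 210.1, 174.3]
ee_rot: [0.682, 0.152, -0.33, 0.635]
contact_force: [-0.8, 0.6, -2.9]
gripper_width: 44.0
```

```bash
python3 st.py; python3 r.py 581 210 174 -17; python3 - <<'E'
from bench import arm
import cv2,numpy as np
a=arm.get_image("side")[:,:,::-1];t=arm.get_image("top")[:,:,::-1]
cv2.imwrite("pics/sf.png",a);cv2.imwrite("pics/tf.png",t)
cv2.imwrite("pics/s4.png",np.hstack([cv2.resize(a[260:420,215:375],(400,400),interpolation=2),cv2.resize(t[180:340,125:285],(400,400),interpolation=2)]))
E
```

```text
t 19.15 p [592.6 210.1 174.3] q [ 0.471  0.295 -0.883  2.051 -0.63   0.489] g 44.0 F [-0.8  0.6 -2.9]
x [ 0.737 -0.211 -0.643] az -16.0
y [ 0.626 -0.147  0.766] az -13.3
z [-0.256 -0.966  0.024] az -104.9
total [ 8.7 -7.5  3. ] n 1 row [ 8.7 -7.5  3. ] T [594. 206. 163.]
now p [593. 210. 174.] q [ 0.47  0.29 -0.88  2.05 -0.63  0.49] az -16.0 tilt 40.0 zz 0.024
sim p [594. 208. 168.] q [ 0.47  0.31 -0.88  2.05 -0.64  0.48] az -16.5 tilt 40.2 zz 0.028
```

View pics/s4.png

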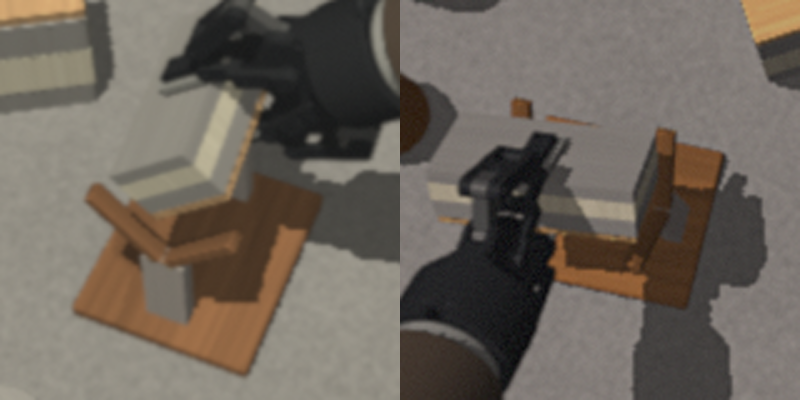

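```bash
cat > tf.py <<'E'
from geo import *
s=arm.read_state(); Rt=R.from_quat(s["ee_rot"]); p=s["position"]
O=[("top",227,232,[31,65,-22.5]),("top",219,262,[-31,65,-22.5]),("top",136.2,252,[-31,-65,-22.5]),("top",141,226,[31,-65,-22.5]),("top",219,274,[-31,65,22.5]),
("side",259,332,[31,-65,-22.5]),("side",293,322,[-31,-65,-22.5]),("side",305,338,[-31,-65,22.5]),("side",277,345,[31,-65,22.5])]
base=Rt*R.from_matrix(np.array([[1,0,0],[0,0,-1],[0,1,0]]).T.T)  # tin x=tool x, tin y=tool z, tin z=-tool y
def T(v): return Rt*R.from_euler('y',v[3])*R.from_matrix(np.array([[1,0,0],[0,0,-1],[0,1,0]]))
def res(v):
    return np.concatenate([proj(c,T(v).apply(l)+v[:3])[0]-[u,w] for c,u,w,l in O])
f=least_squares(res,list(p)+[0],loss='soft_l1'); v=f.x; M=T(v).as_matrix()
print("centre",v[:3].round(1),"in tool",Rt.inv().apply(v[:3]-p).round(1),"beta",np.degrees(v[3]).round(1)); print("tin axes",M.T.round(3)); print(np.array(f.fun).reshape(-1,2).round(1).tolist())
y=M[:,1]; print("tin y az",np.degrees(np.arctan2(-y[1],-y[0]))-90,"elev",np.degrees(np.arcsin(y[2])))
E
python3 tf.py
```

```text
centre [582.3 214.6 180.1] in tool [-10.7  -3.9  -0.9] beta 6.4
tin axes [[ 0.763 -0.1   -0.639]
 [-0.171 -0.984 -0.05 ]
 [-0.624  0.147 -0.768]]
[[-1.1, -0.1], [-0.1, -6.1], [-1.4, -2.0], [6.2, 0.3], [1.5, 3.1], [-0.1, -0.7], [-3.6, -1.5], [4.1, 1.2], [1.5, 4.0]]
tin y az -9.840957546445182 elev -2.873870081222247
```

Call:
{"fn": "drive_tool", "kwargs": {
  "motion": [
    [9,-11,2,0],
    [9,-11,2,0],
    [9,-11,2,0]
  ]
}}

```text
clock: 19.5
position: [588.0, 216.6, 146.1]
ee_rot: [0.678, 0.148, -0.34, 0.635]
contact_force: [0.3, -0.4, -2.8]
gripper_width: 44.0
```

```bash
python3 st.py; for o in -15; do python3 r.py 581 209.5 124 $o; done
```

```text
t 19.5 p [588.  216.6 146.1] q [ 0.496  0.346 -0.892  2.052 -0.666  0.439] g 44.0 F [ 0.3 -0.4 -2.8]
x [ 0.724 -0.231 -0.65 ] az -17.7
y [ 0.633 -0.151  0.759] az -13.4
z [-0.273 -0.961  0.037] az -105.9
total [ 26.  -20.1   7.9] n 1 row [ 26.  -20.1   7.9] T [592. 206. 114.]
now p [588. 217. 146.] q [ 0.5   0.35 -0.89  2.05 -0.67  0.44] az -17.7 tilt 40.5 zz 0.037
sim p [592. 214. 125.] q [ 0.5   0.39 -0.89  2.05 -0.68  0.42] az -19.4 tilt 41.1 zz 0.051
```

Call:
{"fn": "drive_tool", "kwargs": {
  "motion": [
    [9,-6,6,0],
    [9,-6,6,0],
    [9,-6,6,0]
  ]
}}

```text
clock: 19.75
position: [589.7, 207.5, 127.7]
ee_rot: [0.672, 0.144, -0.354, 0.634]
contact_force: [-0.8, 0.3, -3.1]
gripper_width: 44.5
```

```bash
python3 st.py; for o in -15; do python3 r.py 581 209.5 124 $o; done
```

```text
t 19.75 p [589.7 207.5 127.7] q [ 0.485  0.378 -0.895  2.052 -0.678  0.428] g 44.5 F [-0.8  0.3 -3.1]
x [ 0.707 -0.256 -0.659] az -19.9
y [ 0.643 -0.154  0.75 ] az -13.4
z [-0.293 -0.954  0.056] az -107.1
total [10.8 -8.6  0.4] n 1 row [10.8 -8.6  0.4] T [592. 206. 114.]
now p [590. 207. 128.] q [ 0.49  0.38 -0.89  2.05 -0.68  0.43] az -19.9 tilt 41.2 zz 0.056
sim p [592. 207. 119.] q [ 0.49  0.4  -0.89  2.05 -0.69  0.42] az -20.5 tilt 41.4 zz 0.061
```

Call:
{"fn": "drive_tool", "kwargs": {
  "motion": [
    [2,-1,0,4],
    [4,-4,0,0],
    [4,-4,0,0],
    [0,0,0,0]
  ]
}}

```text
clock: 20.08
position: [591.7, 210.0, 118.7]
ee_rot: [0.692, 0.13, -0.362, 0.611]
contact_force: [1.0, -2.0, -1.4]
gripper_width: 43.9
```

```bash
python3 st.py; python3 r.py 581 209.5 124 -15; python3 - <<'E'
from bench import arm
import cv2,numpy as np
a=arm.get_image("side")[:,:,::-1];t=arm.get_image("top")[:,:,::-1]
cv2.imwrite("pics/s5.png",np.hstack([cv2.resize(a[270:410,225:365],(400,400),interpolation=2),cv2.resize(t[190:330,130:270],(400,400),interpolation=2)]))
E
```

```text
t 20.08 p [591.7 210.  118.7] q [ 0.491  0.4   -0.89   2.052 -0.69   0.345] g 43.9 F [ 1.  -2.  -1.4]
x [ 0.704 -0.263 -0.659] az -20.5
y [ 0.622 -0.219  0.752] az -19.4
z [-0.342 -0.94   0.009] az -110.0
total [ 4.1 -2.5  4.1] n 1 row [ 4.1 -2.5  4.1] T [592. 206. 114.]
now p [592. 210. 119.] q [ 0.49  0.4  -0.89  2.05 -0.69  0.35] az -20.5 tilt 41.3 zz 0.009
sim p [593. 205. 117.] q [ 0.49  0.4  -0.89  2.05 -0.69  0.35] az -20.8 tilt 41.4 zz 0.012
```

View pics/s5.png

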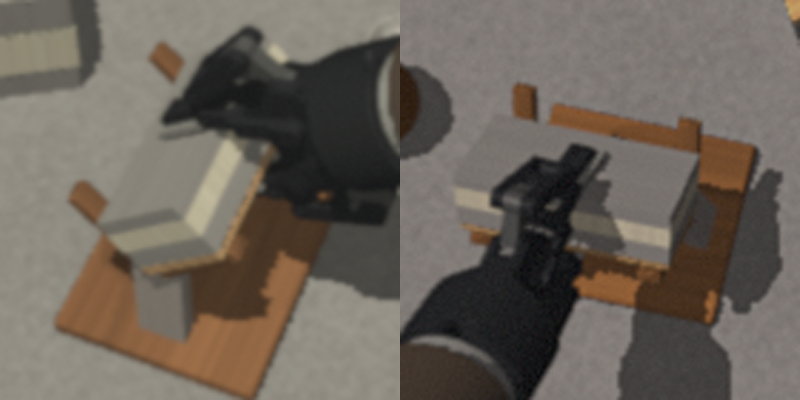

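The tin is seated with the lid down and level, and sits about 5 mm too far to +y. A small shift and lowering, then release.

Call:
{"fn": "drive_tool", "kwargs": {
  "motion": [
    [2,-2,5,0],
    [3,-3,1,0],
    [2,-2,0,0],
    [0,0,0,0]
  ]
}}

```text
clock: 20.52
position: [591.8, 207.6, 117.7]
ee_rot: [0.692, 0.125, -0.362, 0.612]
contact_force: [-0.0, -2.1, 12.5]
gripper_width: 44.1
```

```bash
python3 st.py; python3 r.py 581 209.5 124 -15
```

```text
t 20.52 p [591.8 207.6 117.7] q [ 0.492  0.404 -0.893  2.052 -0.702  0.338] g 44.1 F [-0.  -2.1 12.5]
x [ 0.706 -0.271 -0.654] az -21.0
y [ 0.616 -0.22   0.756] az -19.7
z [-0.349 -0.937  0.011] az -110.4
total [ 2.7 -2.3  2.1] n 1 row [ 2.7 -2.3  2.1] T [592. 205. 114.]
now p [592. 208. 118.] q [ 0.49  0.4  -0.89  2.05 -0.7   0.34] az -21.0 tilt 40.8 zz 0.011
sim p [593. 204. 116.] q [ 0.49  0.41 -0.89  2.05 -0.7   0.34] az -21.2 tilt 40.9 zz 0.013
```

Contact is felt (+15 N upward), so I release.

Call:
{"fn": "drive_tool", "kwargs": {
  "motion": [
    [0,0,0,0],
    [0,0,0,0],
    [0,0,0,0]
  ],
  "grip": 58
}}

```text
clock: 20.77
position: [588.4, 208.1, 112.1]
ee_rot: [0.69, 0.13, -0.366, 0.61]
contact_force: [0.4, 0.4, -0.2]
gripper_width: 58.1
```

Call:
{"fn": "drive_tool", "kwargs": {
  "motion": [
    [0,0,0,0],
    [0,0,0,0],
    [0,0,0,0],
    [0,0,0,0],
    [0,0,0,0]
  ],
  "grip": 85
}}

```text
clock: 21.18
position: [588.8, 208.0, 112.1]
ee_rot: [0.69, 0.129, -0.366, 0.61]
contact_force: [0.4, 0.0, -0.5]
gripper_width: 84.9
```

```bash
python3 st.py; python3 r.py 581 209.5 124 80; python3 - <<'E'
from bench import arm
import cv2,numpy as np
a=arm.get_image("side")[:,:,::-1];t=arm.get_image("top")[:,:,::-1]
cv2.imwrite("pics/s6.png",np.hstack([cv2.resize(a[270:410,225:365],(400,400),interpolation=2),cv2.resize(t[190:330,130:270],(400,400),interpolation=2)]))
E
```

```text
t 21.18 p [588.8 208.  112.1] q [ 0.492  0.408 -0.896  2.052 -0.694  0.336] g 84.9 F [ 0.4  0.  -0.5]
x [ 0.698 -0.269 -0.664] az -21.1
y [ 0.626 -0.222  0.748] az -19.5
z [-0.348 -0.937  0.014] az -110.4
total [-93.8   3.7   1.5] n 3 row [-31.3   1.2   0.5] T [525. 231. 177.]
now p [589. 208. 112.] q [ 0.49  0.41 -0.9   2.05 -0.69  0.34] az -21.1 tilt 41.6 zz 0.014
sim p [526. 228. 178.] q [ 0.74  0.25 -0.94  1.67 -0.74  0.53] az -21.0 tilt 41.6 zz 0.013
```

View pics/s6.png

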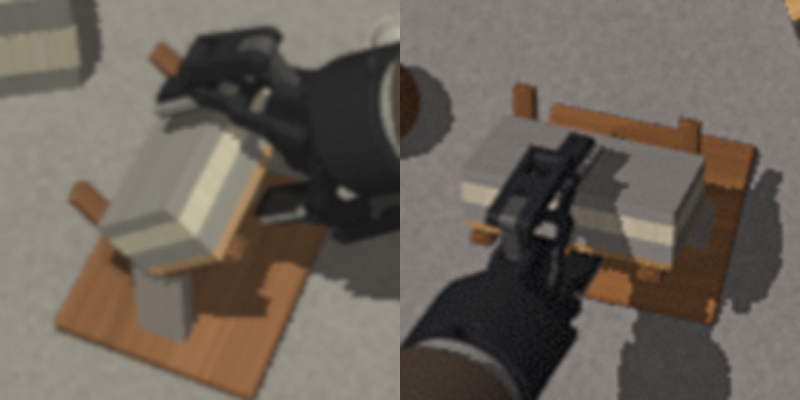

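Released. The tin sits in the V with its lid against the near face, and the fingers are open either side. Backing straight out.

Call:
{"fn": "drive_tool", "kwargs": {
  "motion": [
    [-10,0,0,0],
    [-20,0,0,0],
    [-30,0,0,0],
    [-35,0,0,0],
    [-35,0,0,0],
    [-20,0,0,0],
    [0,0,0,0]
  ]
}}

```text
clock: 21.87
position: [482.6, 251.3, 214.9]
ee_rot: [0.692, 0.131, -0.363, 0.61]
contact_force: [0.6, 1.0, 0.1]
gripper_width: 85.2
```

```bash
python3 st.py; python3 - <<'E'
from bench import arm
import cv2,numpy as np
a=arm.get_image("side")[:,:,::-1];t=arm.get_image("top")[:,:,::-1]
cv2.imwrite("pics/s7.png",np.hstack([cv2.resize(a[220:410,190:380],(400,400),interpolation=2),cv2.resize(t[140:330,130:320],(400,400),interpolation=2)]))
E
```

```text
t 21.87 p [482.6 251.3 214.9] q [ 0.937  0.171 -0.931  1.41  -0.819  0.647] g 85.2 F [0.6 1.  0.1]
x [ 0.702 -0.262 -0.662] az -20.5
y [ 0.624 -0.222  0.749] az -19.6
z [-0.344 -0.939  0.008] az -110.1
```

View pics/s7.png

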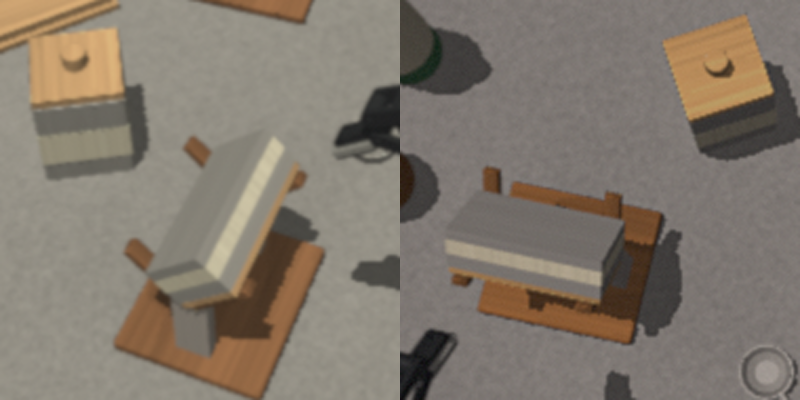

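```bash
python3 - <<'E'
from geo import *
a=2**-.5
# heading frame, yaw about vertical; tin lid-down on near face: tin x=(a,0,-a), tin z=(-a,0,-a); world +y end given as y=+65
t=lambda x,y,z:[(x-z)*a,y,(-x-z)*a]
O=[("top",165.6,231.2,t(31,65,-22.5)),("top",236.9,244.5,t(31,-65,-22.5)),("top",227.4,268.3,t(-31,-65,-22.5)),("top",152.3,252.6,t(-31,65,-22.5)),("top",225,281.6,t(-31,-65,22.5)),
("side",261.3,349.2,t(31,65,-22.5)),("side",280.3,365.8,t(31,65,22.5))]
r=fit(O,None,[580,210,123,-.3]); q=r.x; print(q[:3].round(1),np.degrees(q[3]).round(1),np.array(r.fun).reshape(-1,2).round(1).tolist())
print("dist to seat (586.5,207.6,123):",np.linalg.norm(q[:3]-[586.5,207.6,123]).round(1),"yaw diff",np.degrees(q[3])+18.2)
E
```

```text
[579.9 209.9 122.5] -16.1 [[0.5, 1.4], [0.0, 0.2], [-0.6, -3.6], [-0.9, -0.9], [1.6, 4.0], [-0.5, -0.0], [0.2, 0.0]]
dist to seat (586.5,207.6,123): 7.0 yaw diff 2.099725661965355
```

The tin's centre is 7 mm from the seat point (6 expected) and its long axis is 2° off. The caddy is standing untouched, so I hand in.

```bash
python3 -c "
from bench import arm
print(arm.job_done())"
```

```text
the job is handed in; nothing more can be done
None
```

I pinched the tin shut in its stand, turned it over, and laid it lid-down in the V of the empty stand. I then backed the gripper out and handed the job in at about 22 s of the 38 s allowed; no verdict was reported.

**How I got the tilt:** the drive only shifts the tool and spins it about its own axis, so it cannot tilt directly. I pushed against the end of the arm's reach until the tool leaned about 40–45° forward, and used a kinematic model fitted to the logged poses to plan the path. The half turn was the last joint's spin.

**Last checks, from the final pictures and state:**
- **Position:** the tin's centre measured 7 mm from the seat point (6 mm expected when seated, 20 mm allowed).
- **Alignment:** its long axis is about 2° off the stand's. The 45° slope was assumed in that fit; two corner pixels were 3–4 px off, the rest fitted within 2 px.
- **Lid:** it looks shut against the near face, and the gripper held the tin at about 44 mm, its closed thickness, throughout the carry. The lid gap was judged by eye, not measured.
- **Caddy and gripper:** the caddy is still standing, with no sign of being touched. The gripper is clear of everything and the contact force is near zero.

**Close call:** joint 4 read 2.051–2.052 rad over stand B, against a stated range of 2.05. I took this to be rounding of the stated limit and saw no sign of a fault.

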